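# Lock the rover's battery hatch with the blade key

## Robot

A 7-joint arm with a two-finger parallel gripper is mounted at the origin on the work surface. World frame = base frame: x ahead of the robot, y to its left, z up, the work surface at z = 0. Lengths are in m, angles in rad, forces in N, time in s.
With the tool pointing down it reaches from about 0.4 to 0.9 m from the base axis. Payload 5.5 kg.
Tool frame: the origin (TCP) lies at the very end of the fingers, on their centre line; the grasp point (between the pads) lies behind it (manip.pinch_z is the z of the grasp point in the tool frame, in m); z points along the fingers, y is the direction in which the jaws open and shut (so a half turn about z gives the same grasp; the last joint's range is limited). The gripper opens to 85 mm and grips with 20 to 120 N. Pads are 22 mm wide; open, the fingers measure 114 mm over their backs; the gripper's body (76 mm by 85 mm) begins 54 mm behind the grasp point. The pads swing forward as they close: fully open they stand 13 mm farther back than shut.
Start: joints at [1.413, 0.501, -0.427, 1.55, 0.221, 1.138, -0.21], TCP at [0.266, -0.593, 0.206] pointing down, gripper open.
Joint ranges: [-2.88, 2.88], [-0.31, 2.03], [-1.54, 1.56], [0.2, 2.42], [-1.41, 4.55], [0.19, 2.02], [-2.57, 2.57]. Speed limits (rad/s): [2.57, 2.57, 3.14, 3.14, 3.14, 3.14, 3.14].

## Interface

Orientations are given as [roll, pitch, yaw] about the fixed x, y, z axes, in that order (R = Rz(yaw) Ry(pitch) Rx(roll)).
In Python, from bench import manip, cams gives the robot as it stands. The module is installed in compiled form; this text tells all that it offers.
- The arm moves only by the shell command python3 -m crank 'ROWS' [FORCE]. ROWS is JSON, a list that holds one entry, the list of rows, each a list of 7 numbers: the opening, from 0 (shut) to 1 (fully open), then the shift along the tool's x, y, z in mm, then the turn, a rotation vector about the tool's x, y, z in rad. A call has 1 to 20 rows; each row is the pose to reach, as a shift and turn from the pose commanded when the call began, along the tool's axes at that moment; what a row does not reach only later rows make up. A row lasts 1/10 s, in which the tool goes at most 50 mm and 8.59 degrees, less where a joint would pass 70% of its speed; a pose out of reach is approached as far as the arm can. A call with a gripper value outside its range is refused whole. The fingers move at their own pace and stop on an object; FORCE is the grip in N (left out, the last holds). Time passes only in rows, so rows that repeat a pose let the fingers close. It gives the time, the measured TCP pose, the force and the opening at its end, in the units of the state.
- manip.state(): the state, without advancing time (a new reading comes with each control period).
- cams.snapshot(name): name is "scene" or "top" or "wrist"; returns a dict with "image" (400x640x3 uint8, red, green, blue), "depth" (400x640 float32, m along the optical axis (not along the pixel's ray), 0 where there is no reading), "fx", "fy", "cx", "cy" (pixels), "distortion" ([k1, k2, p1, p2, k3] as OpenCV has them; the pictures are not rectified), "R" (3x3) and "t" (3): a world point X has camera coordinates R X + t. Camera axes: x right, y down, z forward; pixel columns grow to the right and rows downward; lengths in m; the calibration is good to about 2 mm. A picture is of the moment at which its call begins.
- manip.job_done(): hands the job in, once; it reports no verdict.
The state is a dict: "clock": time; "joint_positions": joint angles; "joint_velocities": joint speeds; "joint_efforts": joint torques, N m; "eef_pos": TCP position; "ee_rot": TCP orientation; "wrist_force": force on the tool from outside, world axes, zero at the start; "wrist_torque": the same for the moment, N m; "finger_gap": finger opening in m.
Only numpy, scipy, OpenCV 4.12 (cv2) and the standard library are available. Lean on these libraries where they do the work, as an engineer would, in place of code of your own. Each camera call takes 0.05 s, during which the arm holds its last target.

## Task

Take the blue blade key out of its stand, put its blade into the slot of the brass cam lock on the little rover's battery hatch and turn the lock clockwise, about a quarter turn, until its orange nose has pushed the sprung steel stop post back and you feel it seat firmly; the post is adjustable, so go by feel, do not force it once it is seated, and leave it seated. Then put the key back upright and fully home in its stand. Turn the lock with the key only, not with the gripper, and leave the other things on the table where they are.

Things in the scene. Friction and masses are not known exactly. Their poses are not given: they have to be found in the camera images.
- rover: robot car fixed to the table, 210 mm long (its x), 170 mm wide over its wheels; plywood deck, top 66 mm above the table, black tyres, yellow hubs. Origin on the table under its centre; +x is its front (two round sensor eyes), z up. The grey battery hatch is on the deck's -y side, top at 72 mm. The lock's axis is at (0, 22) mm in its frame
- cam: brass lock, 28 mm across; turns about its z (up), clockwise from above to lock; friction 0.08 N m, stays put. Slot across its top 6 mm wide, 7 mm deep, open-ended. Origin: middle of slot floor, 82 mm above the table (head top 89). x runs along the slot to the orange nose, a bar below the head out to 25 mm. Nose starts roughly to rover +x, seated roughly to rover -y: a 90 degree turn, 27 more or less
- hatch: grey battery hatch plate, 100 x 60 x 6 mm, fixed on the deck, origin at the centre of its underside, axes as the rover. It carries the steel stop post (8 mm across, 19 mm to the rover's -y side of the lock axis), clamped at an unmeasured place on a 10 mm track along x. The nose meets the post, pushes it 2 mm against a 1 to 3 N spring, then it stops dead: seated (6 to 20 N on the post is firm enough). Friction keeps it there
- stand: grey plastic stand block, fixed to the table, 70 (x) x 56 (y) x 34 mm tall, origin at the centre of its underside. In the middle of its top is an upright pocket with a chamfered mouth, 24 mm (along x) x 8 mm (along y), 22 mm deep
- key_grip (a point): centre of the key's handle. The key (about 90 g) stands upright in the stand, blade down: blue handle block 36 mm (x) x 16 mm (y, the faces to grip) x 52 mm tall; under it a round steel collar 28 mm across, 6 mm thick, resting on the stand's top; under that a flat blade 20 mm wide (x), 4 mm thick (y), 18 mm long. Blade end 50 mm below this point; z up
- key_tip (a point): centre of the end of the key's blade, axes as key_grip. In the stand at home it is 16 mm above the stand's underside, on the stand's vertical axis
- motor: bystander: loose yellow gear motor, 78 x 22 x 20 mm, origin under its gearbox
- wheel: bystander: loose spare wheel lying flat, 65 mm across, 26 mm thick, origin at the centre of its underside
- pliers: bystander: loose pliers with blue handles, about 150 mm long, 13 mm thick, lying flat, origin near the joint
- carton: bystander: loose white and red carton, 70 x 100 x 35 mm, origin at the centre of its underside
- earcase: bystander: loose white earphone case, 55 x 45 x 24 mm, origin at the centre of its underside
- standoff: bystander: loose brass spacer standing upright, 14 mm across, 30 mm tall, origin at the centre of its underside
Mind the look-alikes: they are no part of the job. Leave any green or red look-alike of the part that bears key_grip alone. Leave any purple or turquoise look-alike of the stand alone.

How it is judged:
By the outcome, as a careful person would: the job done as asked, in the order asked, and still so for the second after the job is handed in, with the robot touching nothing.
It also fails if it takes over 72 s, if anything falls off the work surface, if the arm or the gripper's body presses on something with over 40 N, if the wrist force passes 120 N, or if a joint passes its speed limit or range.

## Working session

There is one attempt and no reset: what is moved stays moved. The work goes in short steps, Python scripts to look and compute and a shell command to move; the robot and the scene stay as the last step left them, time stands still between calls to the robot, and variables do not carry over. Pictures are saved under pics/ and viewed, and the job is handed in when it is done.

```bash
mkdir -p pics
cat > h.py <<'E'
import numpy as np, cv2
from bench import manip, cams
def snap(n):
    s=cams.snapshot(n); np.savez('last_%s.npz'%n,**{k:np.array(v) for k,v in s.items()}); return s
def load(n): 
    d=np.load('last_%s.npz'%n); return {k:d[k] for k in d.files}
def K(s): return np.array([[s['fx'],0,s['cx']],[0,s['fy'],s['cy']],[0,0,1]],float)
def ray(s,uv):
    p=cv2.undistortPoints(np.array(uv,float).reshape(-1,1,2),K(s),np.array(s['distortion'],float)).reshape(-1,2)
    d=np.c_[p,np.ones(len(p))]@np.array(s['R'])
    o=-np.array(s['R']).T@np.array(s['t']); return o,d
def onz(s,uv,z):
    o,d=ray(s,uv); return o+d*((z-o[2])/d[:,2])[:,None]
def proj(s,X):
    r,_=cv2.Rodrigues(np.array(s['R'],float))
    return cv2.projectPoints(np.array(X,float).reshape(-1,1,3),r,np.array(s['t'],float),K(s),np.array(s['distortion'],float))[0].reshape(-1,2)
def cloud(s):
    h,w=s['depth'].shape; v,u=np.mgrid[:h,:w]
    o,d=ray(s,np.c_[u.ravel(),v.ravel()]); return (o+d*s['depth'].ravel()[:,None]).reshape(h,w,3)
def save(n,im): cv2.imwrite('pics/'+n+'.png',im[:,:,::-1])
E
python3 - <<'E'
from h import *
for n in ['scene','top','wrist']:
    s=snap(n); save(n+'0',s['image']); print(n,-np.array(s['R']).T@np.array(s['t']),np.array(s['R'])[2])
print(manip.state(),manip.pinch_z)
E
```

```text
scene [ 1.15963346 -0.46802583  0.85773609] [-0.59275119  0.41605267 -0.68959859]
top [ 0.3566034  -0.0293802   1.15790061] [ 0.13463923 -0.00333605 -0.99088907]
wrist [ 0.32967332 -0.56353311  0.37329406] [-0.25839536 -0.11368285 -0.95932687]
{'clock': 0.15, 'joint_positions': array([ 1.41320221,  0.50163385, -0.42688355,  1.55119745,  0.22079118,
        1.13831968, -0.21029594]), 'joint_velocities': array([-0.00114286, -0.00270765,  0.00074066, -0.00372622, -0.00035966,
       -0.0006916 , -0.00064544]), 'joint_efforts': array([-7.19884338e-03, -5.70024133e+01, -5.82528681e+00, -2.81280220e+01,
        1.07332531e-02,  7.81873707e-03,  2.82331445e-05]), 'eef_pos': array([ 0.26528599, -0.59277046,  0.20490681]), 'ee_rot': array([-3.14008859e+00, -8.57138771e-05,  4.20879986e-01]), 'wrist_force': array([ 0.05714787,  0.10876981, -0.53852072]), 'wrist_torque': array([ 0.00922433, -0.02719207,  0.0401337 ]), 'finger_gap': 0.08551307375113787} -0.0187
```

View pics/scene0.png

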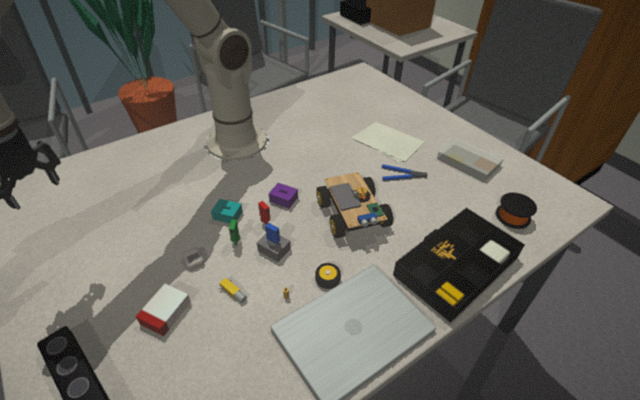

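View pics/top0.png

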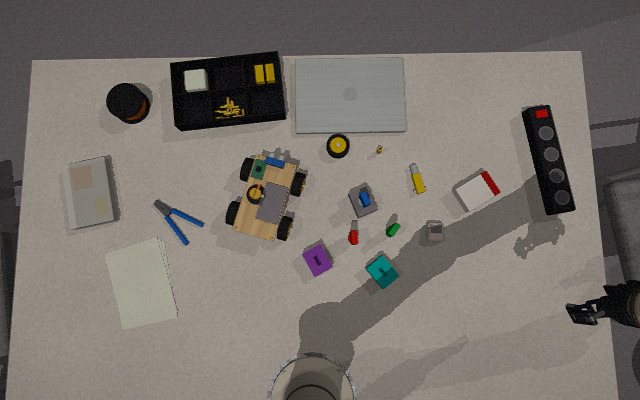

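View pics/wrist0.png

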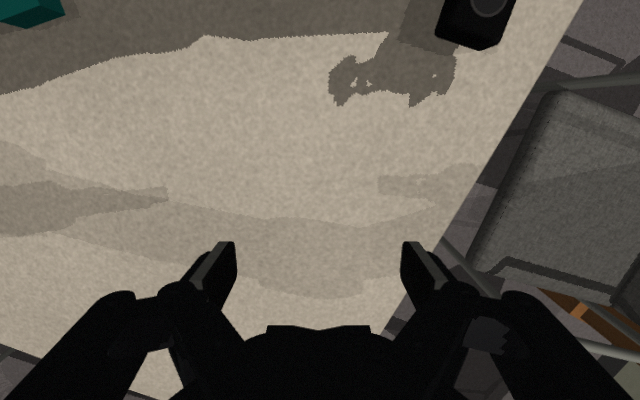

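The scene view shows the blue key at (272,233) in the grey stand and the rover at (355,203). The top view has the key at (365,200) and the rover at (268,200). Next I'll zoom in.

Run:
```python
from h import *
s=load('top'); im=s['image']
a=cv2.resize(im[145:245,220:400],None,fx=4.4,fy=4.4,interpolation=cv2.INTER_CUBIC); save('topz',a)
s2=load('scene'); im2=s2['image']
save('scenez',cv2.resize(im2[160:270,240:410],None,fx=4.6,fy=4.6,interpolation=cv2.INTER_CUBIC))
for n,s in (('top',s),('scene',s2)):
    hsv=cv2.cvtColor(s['image'],cv2.COLOR_RGB2HSV); C=cloud(s)
    m=cv2.inRange(hsv,(100,120,60),(125,255,255))
    k,l,st,c=cv2.connectedComponentsWithStats(m)
    for i in range(1,k):
        if st[i,4]>25:
            P=C[l==i]; print(n,c[i].round(1),st[i],P.mean(0).round(3),P[:,2].max().round(3))
    print(n,s['fx'])
```

```text
top [274.1 161.8] [265 156  19  12 132] [0.612 0.085 0.081] 0.087
top [364.3 198.8] [359 191  12  17 120] [ 0.51  -0.146  0.084] 0.096
top [186.3 217.1] [170 209  33  18 151] [0.479 0.333 0.011] 0.017
top [176.1 229.8] [165 216  23  29 145] [0.444 0.36  0.011] 0.017
top 422.32771975439994
scene [396.4 168.4] [383 165  28   8  74] [0.448 0.36  0.01 ] 0.015
scene [397.6 176.7] [383 174  29   6  81] [0.49  0.324 0.021] 0.858
scene [367.2 216. ] [358 212  19   9  77] [0.614 0.086 0.082] 0.086
scene [271.5 232.1] [266 223  13  20 151] [ 0.517 -0.151  0.077] 0.096
scene 409.80552976662347
```

View pics/topz.png

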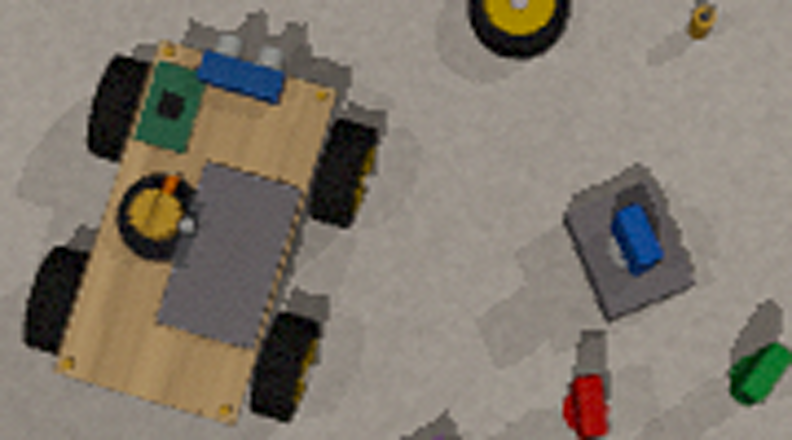

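View pics/scenez.png

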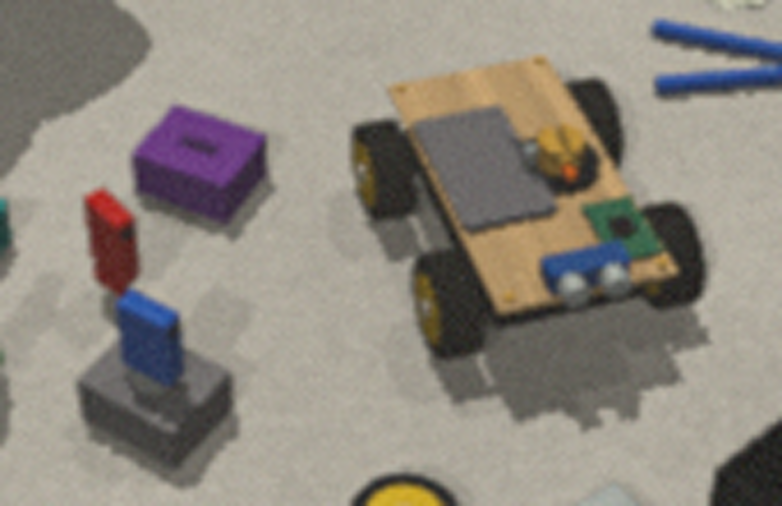

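```bash
cat >> h.py <<'E'
from scipy.spatial.transform import Rotation as Ro
def rows_for(target, yaw=None):
    "shift in tool axes (mm) and turn from measured pose to target TCP pos and vertical tool with yaw"
    st=manip.state(); R=Ro.from_euler('xyz',st['ee_rot'])
    d=R.inv().apply(np.array(target)-st['eef_pos'])*1000
    t=None if yaw is None else (R.inv()*Ro.from_euler('xyz',[np.pi,0,yaw])).as_rotvec()
    print('shift',d.round(1),'turn',None if t is None else t.round(3)); return d,t
E
python3 - <<'E'
from h import *
rows_for([0.49,-0.15,0.27],0.4)
E
```

```text
shift [ 386.  -312.4  -64.6] turn [-0.002 -0.     0.021]
```

```bash
python3 -m crank '[[[1,0,0,-60,0,0,0],[1,32,-26,-65,0,0,0],[1,64,-52,-65,0,0,0],[1,96,-78,-65,0,0,0],[1,128,-104,-65,0,0,0],[1,160,-130,-65,0,0,0],[1,192,-156,-65,0,0,0],[1,224,-182,-65,0,0,0],[1,256,-208,-65,0,0,0],[1,288,-234,-65,0,0,0],[1,320,-260,-65,0,0,0],[1,352,-286,-65,0,0,0],[1,386,-312,-65,0,0,0],[1,386,-312,-65,0,0,0],[1,386,-312,-65,0,0,0],[1,386,-312,-65,0,0,0]]]'
python3 - <<'E'
from h import *
s=snap('wrist'); save('w1',s['image']); print(manip.state()['joint_positions'],manip.state()['eef_pos'],manip.state()['ee_rot'])
E
```

```text
clock: 1.75
eef_pos: [0.4897, -0.152, 0.2704]
ee_rot: [-3.142, 0.001, 0.419]
wrist_force: [0.2, -0.2, 0.2]
finger_gap: 0.0855
[ 0.87072     0.22261125 -0.71618441  1.80515683  0.15844509  1.1725605
 -1.04742738] [ 0.48969171 -0.15233143  0.27041435] [3.14156922e+00 8.66937359e-04 4.18471060e-01]
```

View pics/w1.png

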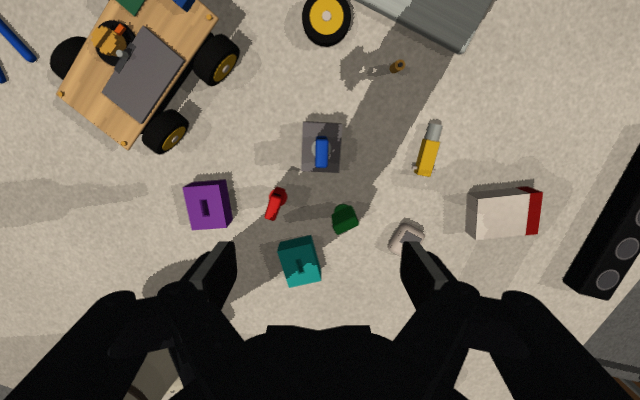

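Run:
```python
from h import *
s=load('wrist'); im=s['image']; print(s['fx'])
C=cloud(s); hsv=cv2.cvtColor(im,cv2.COLOR_RGB2HSV)
m=cv2.inRange(hsv,(100,120,50),(125,255,255)); m[:100]=0; m[200:]=0; m[:,:290]=0;m[:,360:]=0
top=(m>0)&(C[...,2]>0.087); 
print(top.sum(),C[top][:,2].mean())
v,u=np.nonzero(top); r=cv2.minAreaRect(np.c_[u,v].astype(np.float32)); print(r)
b=cv2.boxPoints(r); P=onz(s,b,0.092); print(P.round(4),P.mean(0))
e=[P[(i+1)%4]-P[i] for i in range(2)]; 
for q in e: print(np.linalg.norm(q),np.degrees(np.arctan2(q[1],q[0])))
# stand
z=C[...,2]; g=(z>0.03)&(z<0.037)&(hsv[...,1]<60); g[:110]=0;g[180:]=0;g[:,:295]=0;g[:,345:]=0
v,u=np.nonzero(g); r=cv2.minAreaRect(np.c_[u,v].astype(np.float32)); b=cv2.boxPoints(r);P=onz(s,b,0.034)
print(r,P.round(4),P.mean(0)); 
for i in range(2):
    q=P[i+1]-P[i]; print(np.linalg.norm(q),np.degrees(np.arctan2(q[1],q[0])))
save('w1z',cv2.resize(im[100:200,270:370],None,fx=6,fy=6,interpolation=cv2.INTER_CUBIC))
save('w1c',cv2.resize(im[0:80,60:180],None,fx=6,fy=6,interpolation=cv2.INTER_CUBIC))
```

```text
280.35605549811754
346 0.09299234752411768
((321.5008544921875, 152.9792022705078), (12.072857856750488, 28.392030715942383), 2.385944128036499)
[[ 0.4922 -0.1458  0.092 ]
 [ 0.5249 -0.1329  0.092 ]
 [ 0.5303 -0.1466  0.092 ]
 [ 0.4978 -0.1599  0.092 ]] [ 0.51131203 -0.14630756  0.092     ]
0.03511228340191405 21.497810630248832
0.014728142329941254 -68.31505829689917
((321.3190612792969, 146.93783569335938), (39.52424240112305, 49.24762725830078), 3.012787342071533) [[ 0.4682 -0.1323  0.034 ]
 [ 0.5342 -0.1081  0.034 ]
 [ 0.5542 -0.1598  0.034 ]
 [ 0.489  -0.1866  0.034 ]] [ 0.51143557 -0.14670321  0.034     ]
0.07027196406559634 20.08085473863862
0.055423672698044026 -68.88627172542938
```

View pics/w1z.png

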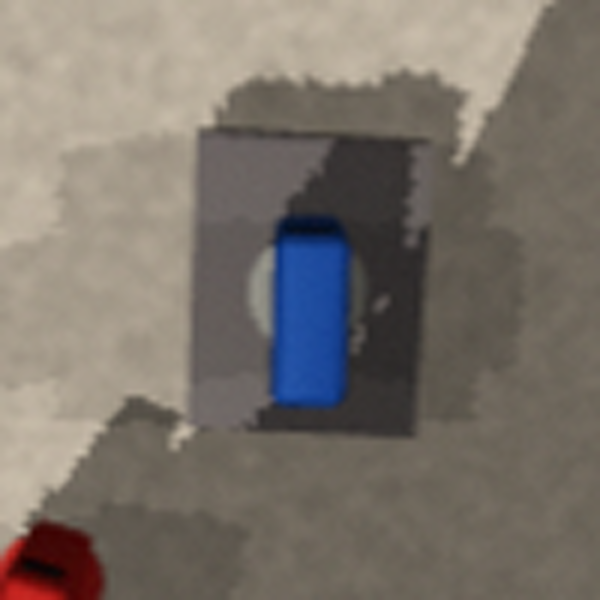

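View pics/w1c.png

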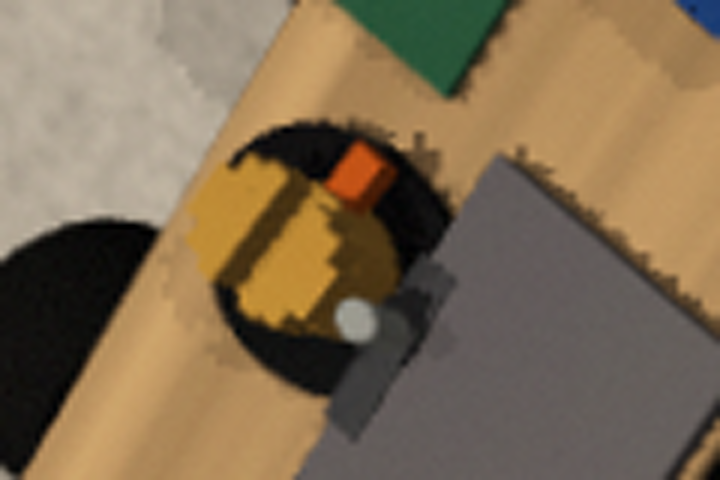

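The wrist view shows the key handle top at (321,153) in its stand, with both yawed about 21°. The lock at (113,40) has its post beside it and its orange nose roughly along rover +x. The key measures 35 x 15 mm and the stand 70 x 55 mm, which fits the given sizes.

Run:
```python
from h import *
rows_for([0.5113,-0.1465,0.048],np.radians(20.7))
```

```text
shift [ 22.3   3.4 222.4] turn [0.    0.001 0.057]
```

```bash
python3 -m crank '[[[0.7,22,3.4,20,0,0,0.057],[0.7,22.3,3.4,60,0,0,0.057],[0.7,22.3,3.4,100,0,0,0.057],[0.7,22.3,3.4,130,0,0,0.057],[0.7,22.3,3.4,145,0,0,0.057],[0.7,22.3,3.4,145,0,0,0.057]]]'
python3 - <<'E'
from h import *
s=snap('wrist'); save('w2',s['image']); 
rows_for([0.5113,-0.1465,0.048],np.radians(20.7))
E
```

```text
clock: 2.4
eef_pos: [0.5102, -0.1456, 0.1238]
ee_rot: [-3.139, 0.003, 0.362]
wrist_force: [-0.4, 0.1, 0.4]
finger_gap: 0.0592
shift [-0.7  0.8 77.5] turn [-0.001  0.001  0.001]
```

View pics/w2.png

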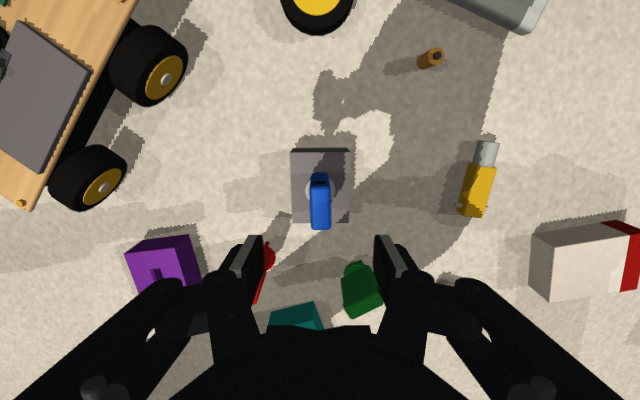

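Run:
```python
from h import *
s=load('top'); C=cloud(s); hsv=cv2.cvtColor(s['image'],cv2.COLOR_RGB2HSV)
x=np.array([np.cos(.361),np.sin(.361)]); y=np.array([np.sin(.361),-np.cos(.361)])
for n,lo,hi,bx in (('red',(0,150,60),(10,255,255),(340,370)),('green',(50,100,30),(75,255,255),(380,405))):
    m=cv2.inRange(hsv,lo,hi)>0; mm=np.zeros_like(m); mm[210:250,bx[0]:bx[1]]=1; m&=mm
    P=C[m]; d=P[:,:2]-[0.5113,-0.1465]
    print(n,m.sum(),P.mean(0),P[:,2].max(),'toolx',(d@x).min(),(d@x).max(),'tooly',(d@y).min(),(d@y).max())
```

```text
red 102 [ 0.41350024 -0.11559505  0.06559743] 0.07954982328629634 toolx -0.09868208234052425 -0.06112646499617344 tooly -0.07388790882590351 -0.05098048647926812
green 123 [ 0.43146676 -0.21752921  0.06343467] 0.0816261483450873 toolx -0.11388742981368596 -0.08743287102087571 tooly 0.023267763046601934 0.056887677864971335
```

```bash
python3 -m crank '[[[0.7,-0.7,0.8,35,0,0,0],[0.7,-0.7,0.8,60,0,0,0],[0.7,-0.7,0.8,74,0,0,0],[0.7,-0.7,0.8,77.5,0,0,0],[0.7,-0.7,0.8,77.5,0,0,0],[0.7,-0.7,0.8,77.5,0,0,0]]]'
python3 - <<'E'
from h import *
s=snap('wrist'); save('w3',s['image'])
E
```

```text
clock: 3.05
eef_pos: [0.5132, -0.1461, 0.0497]
ee_rot: [3.14, -0.002, 0.364]
wrist_force: [-0.0, 0.0, 0.2]
finger_gap: 0.0599
```

View pics/w3.png

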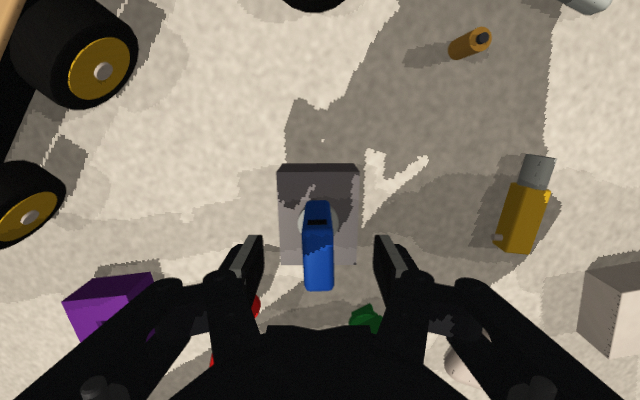

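The key (318,245) is centred between the fingers, so I'll close on it.

```bash
python3 -m crank '[[[0.3,0,0,0,0,0,0],[0.3,0,0,0,0,0,0],[0.1,0,0,0,0,0,0],[0,0,0,0,0,0,0],[0,0,0,0,0,0,0],[0,0,0,0,0,0,0]]]' 60
python3 - <<'E'
from h import *
for i in range(3):
    st=manip.state(); print(st['eef_pos'],st['ee_rot'],st['wrist_force'],st['wrist_torque'],st['finger_gap'])
E
```

```text
clock: 3.7
eef_pos: [0.5121, -0.146, 0.0487]
ee_rot: [3.141, -0.0, 0.364]
wrist_force: [-0.2, -0.8, 5.8]
finger_gap: 0.0146
[ 0.51214576 -0.14603066  0.04870203] [ 3.14090881e+00 -3.91666636e-04  3.63705103e-01] [-0.24815174 -0.76089049  5.77727835] [-0.0797573   0.26745171  0.01099804] 0.014551071678072899
[ 0.51214576 -0.14603066  0.04870203] [ 3.14090881e+00 -3.91666636e-04  3.63705103e-01] [-0.24815174 -0.76089049  5.77727835] [-0.0797573   0.26745171  0.01099804] 0.014551071678072899
[ 0.51214576 -0.14603066  0.04870203] [ 3.14090881e+00 -3.91666636e-04  3.63705103e-01] [-0.24815174 -0.76089049  5.77727835] [-0.0797573   0.26745171  0.01099804] 0.014551071678072899
```

```bash
python3 -m crank '[[[0,0,0,-3,0,0,0],[0,0,0,-8,0,0,0],[0,0,0,-16,0,0,0],[0,0,0,-26,0,0,0],[0,0,0,-45,0,0,0],[0,0,0,-75,0,0,0],[0,0,0,-110,0,0,0],[0,0,0,-132,0,0,0],[0,0,0,-132,0,0,0],[0,0,0,-132,0,0,0]]]'
python3 - <<'E'
from h import *
st=manip.state(); print(st['eef_pos'],st['ee_rot'],st['wrist_force'],st['wrist_torque'],st['finger_gap'],st['joint_positions'])
s=snap('wrist'); save('w4',s['image'])
s=snap('scene'); save('s4',cv2.resize(s['image'][130:290,180:420],None,fx=3.3,fy=3.3,interpolation=cv2.INTER_CUBIC))
E
```

```text
clock: 4.7
eef_pos: [0.5119, -0.1461, 0.1808]
ee_rot: [3.14, -0.001, 0.364]
wrist_force: [0.2, 0.1, -1.4]
finger_gap: 0.0146
[ 0.5118546  -0.14605595  0.18078317] [ 3.14036157e+00 -6.13772866e-04  3.63625286e-01] [ 0.21377373  0.08872332 -1.39297889] [ 0.04835786 -0.00672227 -0.02523031] 0.014572276507814586 [ 0.79244001  0.36153914 -0.68820644  1.86656027  0.27005956  1.00650517
 -1.21710636]
```

View pics/w4.png

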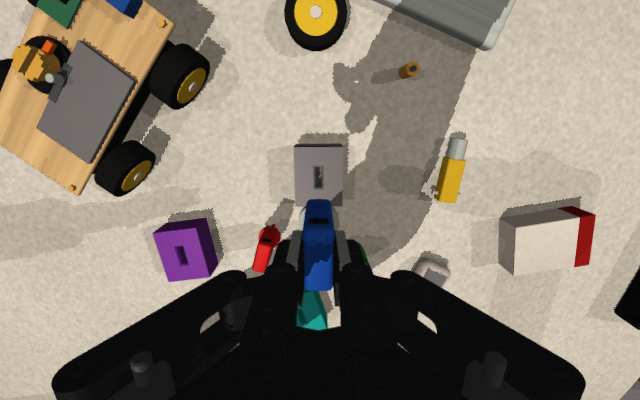

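View pics/s4.png

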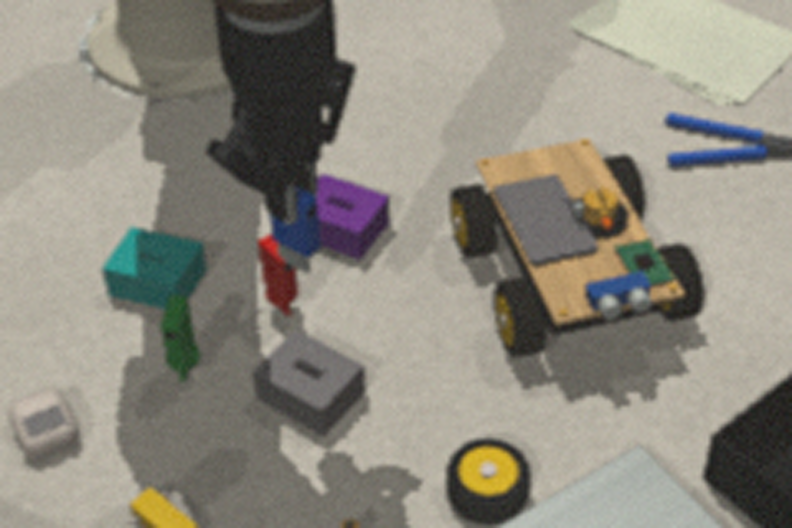

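The key is lifted and upright in the grip in both views, and the empty pocket shows at (318,177) in the wrist image. Next I'll estimate the lock position roughly.

Run:
```python
from h import *
s=load('wrist')  # w4
m=s['image'].astype(int).sum(2); sub=m[160:200,308:328]; 
mm=(sub<sub.min()+60).astype(np.uint8); v,u=np.nonzero(mm); print('pocket px',u.mean()+308,v.mean()+160,len(u)); 
r=cv2.minAreaRect(np.c_[u+308,v+160].astype(np.float32)); P=onz(s,cv2.boxPoints(r),0.034);print(r,P.mean(0))
for n in ('wrist','top','scene'):
    s=load(n) ; hsv=cv2.cvtColor(s['image'],cv2.COLOR_RGB2HSV); C=cloud(s); z=C[...,2]
    b=(z>0.083)&(z<0.095)&(hsv[...,0]>12)&(hsv[...,0]<30)&(hsv[...,1]>120)&(abs(C[...,0]-.55)<.1)&(abs(C[...,1]-.1)<.1)
    o=(hsv[...,0]<11)&(hsv[...,1]>180)&(abs(C[...,0]-.55)<.1)&(abs(C[...,1]-.1)<.1)
    print(n,b.sum(),C[b].mean(0),C[b].min(0),C[b].max(0),'orange',o.sum(),C[o].mean(0) if o.any() else 0)
```

```text
pocket px 317.9418604651163 178.6046511627907 86
((318.5, 183.0), (32.0, 5.0), 90.0) [ 0.50420645 -0.14909096  0.034     ]
wrist 959 [0.52928535 0.13403497 0.08819832] [0.51446441 0.11984182 0.08300554] [0.54351839 0.15111957 0.0917873 ] orange 106 [0.54659008 0.12655473 0.07680328]
top 85 [0.53000511 0.13359785 0.08780225] [0.51652632 0.11913728 0.08336958] [0.55093509 0.14861993 0.09359664] orange 10 [0.5364638  0.13852915 0.05127525]
scene 60 [0.5316723  0.13327291 0.08820494] [0.51502161 0.11976824 0.08314685] [0.54426788 0.1494688  0.09256155] orange 0 0
```

Run:
```python
from h import *
rows_for([0.488,0.1545,0.195],np.radians(-25))
```

```text
shift [  85.5 -288.7  -15.6] turn [-0.     0.002  0.8  ]
```

```bash
python3 -m crank '[[[0,4,-14,-12,0,0,0.04],[0,12,-40,-16,0,0,0.11],[0,22,-72,-16,0,0,0.2],[0,32,-106,-16,0,0,0.3],[0,42,-140,-16,0,0,0.4],[0,52,-175,-16,0,0,0.5],[0,62,-209,-16,0,0,0.6],[0,71,-240,-16,0,0,0.68],[0,80,-268,-16,0,0,0.75],[0,84,-283,-16,0,0,0.785],[0,85.5,-288.7,-15.6,0,0,0.8],[0,85.5,-288.7,-15.6,0,0,0.8],[0,85.5,-288.7,-15.6,0,0,0.8]]]'
python3 - <<'E'
from h import *
st=manip.state(); print(st['eef_pos'],st['ee_rot'],st['wrist_force'],st['joint_positions'])
s=snap('wrist'); save('w5',s['image'])
p=proj(s,[[0.529,0.1355,0.089]])[0]; print(p)
u,v=int(p[0]),int(p[1]); save('w5z',cv2.resize(s['image'][max(v-60,0):v+60,u-60:u+60],None,fx=5,fy=5,interpolation=cv2.INTER_CUBIC))
E
```

```text
clock: 6.1
eef_pos: [0.4883, 0.154, 0.1948]
ee_rot: [3.14, 0.001, -0.435]
wrist_force: [-0.4, 0.4, -1.0]
finger_gap: 0.0148
[0.48825481 0.15397669 0.19478969] [ 3.14007265e+00  1.47655362e-03 -4.35362791e-01] [-0.37572372  0.35159643 -0.98253747] [ 0.18299218  0.29487019 -0.6370527   1.89781156  0.2046336   1.01594805
 -2.54853697]
[317.09200137 140.05883932]
```

View pics/w5.png

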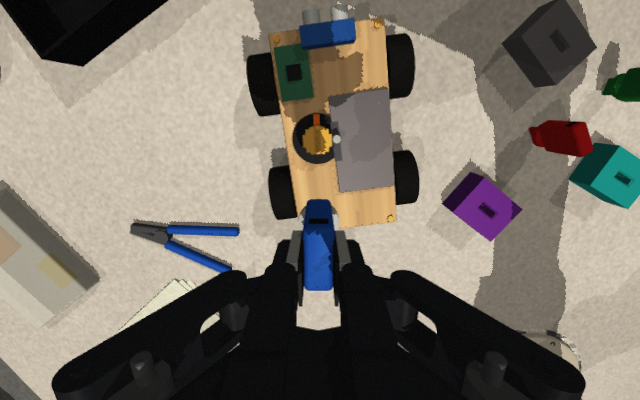

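View pics/w5z.png

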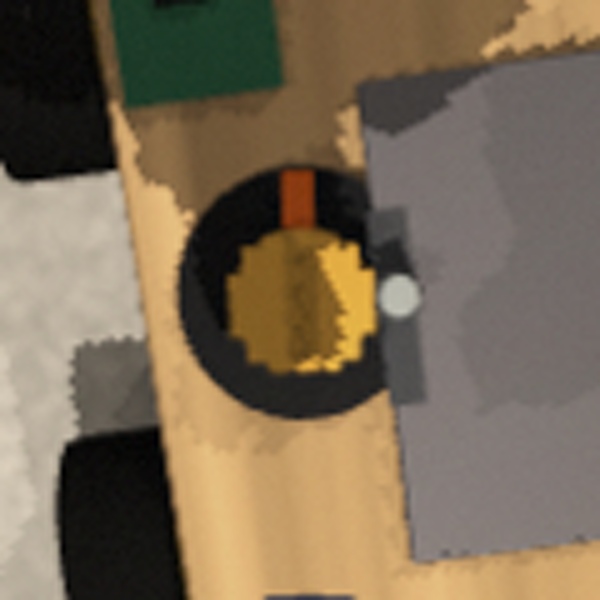

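The wrist view shows the lock head at (317,140), the orange nose above it (toward rover +x) and the post at (336,139). Joint 7 is at -2.55, so I have to hold the key half a turn round: the tool goes +180° before insertion. I'll measure the lock from this view first.

```bash
cat > lock.py <<'E'
from h import *
def lock(s,c0=(0.529,0.1355)):
    hsv=cv2.cvtColor(s['image'],cv2.COLOR_RGB2HSV); C=cloud(s); near=np.hypot(C[...,0]-c0[0],C[...,1]-c0[1])<0.035
    z=C[...,2]
    H,S=hsv[...,0].astype(int),hsv[...,1]
    o=near&(H<10)&(S>170)&(z<0.085)
    b=near&(z>0.0855)&(z<0.095)&(H>=10)
    v,u=np.nonzero(b); (cu,cv_),r=cv2.minEnclosingCircle(np.c_[u,v].astype(np.float32))
    Pc=onz(s,[[cu,cv_]],.089)[0]; Pb=onz(s,np.c_[u,v],.089)
    v,u=np.nonzero(o); zo=np.median(z[o]); Po=onz(s,np.c_[u,v],zo)
    d=Po.mean(0)-Pc
    print('head c',Pc.round(4),'mean',Pb.mean(0).round(4),'range',Pb.min(0).round(4),Pb.max(0).round(4),'r px',r)
    print('nose',o.sum(),Po.mean(0).round(4),'z',zo,'yaw',np.degrees(np.arctan2(d[1],d[0])))
    cc=c0
    # grey post: low saturation, z in .075-.1
    return Pc,b,o
if __name__=='__main__':
    for n in ('wrist',): lock(load(n))
E
python3 lock.py
python3 - <<'E'
from h import *
s=load('wrist')
# hatch top edge: fit rectangle  z~.072
C=cloud(s); hsv=cv2.cvtColor(s['image'],cv2.COLOR_RGB2HSV); z=C[...,2]
g=((z>0.069)&(z<0.0745)&(hsv[...,1]<60)&(abs(C[...,0]-.53)<.1)&(abs(C[...,1]-.1)<.07)).astype(np.uint8)
k,l,st,c=cv2.connectedComponentsWithStats(g); i=1+st[1:,4].argmax(); v,u=np.nonzero(l==i)
r=cv2.minAreaRect(np.c_[u,v].astype(np.float32)); P=onz(s,cv2.boxPoints(r),.072); print(r,P.mean(0))
for i in range(2):
    q=P[i+1]-P[i]; print(np.linalg.norm(q),np.degrees(np.arctan2(q[1],q[0])))
# grey post
E
```

```text
head c [0.5276 0.1317 0.089 ] mean [0.5287 0.1347 0.089 ] range [0.5144 0.1143 0.089 ] [0.543  0.1499 0.089 ] r px 18.887035369873047
nose 6 [0.5481 0.1301 0.0702] z 0.07021854455005927 yaw -4.356625472143973
((343.8143005371094, 142.6852569580078), (96.7143325805664, 100.87339782714844), 82.64761352539062) [0.51148032 0.11322765 0.072     ]
0.0990831080612919 -107.85570425841604
0.09902030757052706 166.6468147482189
```

Run:
```python
from h import *
s=load('wrist'); im=s['image']; hsv=cv2.cvtColor(im,cv2.COLOR_RGB2HSV); C=cloud(s);z=C[...,2]
near=np.hypot(C[...,0]-.529,C[...,1]-.1355)<0.03
print(hsv[120,316],hsv[118,316],im[120,316],hsv[138,310],hsv[138,325])
H,S=hsv[...,0].astype(int),hsv[...,1].astype(int)
b=near&(S>100)&(H>13)&(z>.0855)&(z<.094)
v,u=np.nonzero(b);pts=np.c_[u,v].astype(np.float32)
Pb=onz(s,pts,.089); (c,r)=cv2.minEnclosingCircle(Pb[:,:2].astype(np.float32)); print('circle',c,r, Pb.mean(0),(Pb.min(0)+Pb.max(0))/2,len(u))
o=near&(S>130)&(H<=11); v,u=np.nonzero(o); print(len(u),u.min(),u.max(),v.min(),v.max(),np.median(z[o]))
for zz in (.078,.082): 
    Po=onz(s,np.c_[u,v],zz).mean(0); d=Po[:2]-np.array(c); d2=Po[:2]-(Pb.mean(0))[:2]; print(zz,Po,np.degrees(np.arctan2(d[1],d[0])),np.degrees(np.arctan2(d2[1],d2[0])))
# brightness rows over the head
for vv in range(128,152,3): print(vv,im[vv,298:336].astype(int).sum(1))
```

```text
[ 10 223 137] [ 10 225 137] [137  58  17] [ 19 183 131] [ 20 176 228]
circle (0.5286950469017029, 0.13522356748580933) 0.015401211567223072 [0.52896632 0.13547259 0.089     ] [0.52871028 0.13540813 0.089     ] 501
87 312 582 114 153 0.08003278642716855
0.078 [0.53883875 0.11332789 0.078     ] -65.14292817549071 -65.97200455950501
0.082 [0.53903043 0.113476   0.082     ] -64.58091593530199 -65.4144752182253
128 [ 46  39  41  42  46  36  31  39  38  42 113 205 259 256 255 244 218 225
 241 260 264 258 260 261 256 310 300 168 182 202 105  24  96 182 210 183
 146 131]
131 [ 49  43  43  36  40  41  45 163 259 257 256 260 260 258 262 239 222 209
 189 183 202 218 279 401 469 469 470 470 471 471 367  84  72 138 150 106
 111 103]
134 [ 31  35  46  37  60  77 132 214 264 265 262 261 262 268 256 249 229 221
 225 215 217 217 235 292 397 468 465 470 471 473 452 424 422 349 145 122
 143 170]
137 [ 37  33  43  47 162 261 257 256 261 257 258 260 263 264 260 244 226 202
 187 195 213 220 240 261 256 366 469 470 470 470 472 472 471 410 250 389
 527 543]
140 [ 65  32  42  42 125 226 260 259 263 259 259 263 261 262 266 251 236 219
 200 203 215 209 231 264 263 267 289 402 475 474 472 476 477 393 308 456
 544 543]
143 [ 97  78  36  34  89 193 268 260 257 262 265 258 263 260 259 249 233 216
 224 199 190 211 231 264 263 259 353 446 459 479 475 475 477 414 253 199
 247 319]
146 [101  95  89  92 126 213 264 262 267 260 265 261 261 258 260 262 249 217
 197 199 210 214 226 244 264 262 257 376 478 473 472 418 331 288 170 157
 217 228]
149 [101 100  96  99 103  99 100 126 202 257 264 264 260 259 263 259 239 214
 219 206 198 210 226 249 259 261 381 477 477 478 415 227 108 105  99 177
 241 237]
```

Run:
```python
from h import *
s=load('wrist'); im=s['image'].astype(float).sum(2)
pts=[]
for vv in range(131,152):
    w=np.clip(248-im[vv,311:322],0,None); w[w<8]=0
    if w.sum()>0: pts.append([(w*np.arange(311,322)).sum()/w.sum(),vv])
pts=np.array(pts,np.float32); 
for zz in (.082,.0855):
    P=onz(s,pts,zz)[:,:2]; vx,vy,x0,y0=cv2.fitLine(P.astype(np.float32),cv2.DIST_HUBER,0,.001,.001).ravel()
    a=np.degrees(np.arctan2(vy,vx)); n=np.array([-vy,vx]); 
    print(zz,'slot yaw',a,'offset of head centre from line mm',1000*n@(np.array([.5288,.1354])-[x0,y0]))
o,_=ray(s,[[320,200]]);print(o)
hsv=cv2.cvtColor(s['image'],cv2.COLOR_RGB2HSV)
m=np.zeros(im.shape,bool); m[105:135,305:330]=1; H=hsv[...,0]; m&=(H<=11)&(hsv[...,1]>130); v,u=np.nonzero(m); P=onz(s,np.c_[u,v],.08)[:,:2]
print(len(u),u.mean(),v.mean(),P.mean(0)); d=P.mean(0)-[.5288,.1354]; print(np.degrees(np.arctan2(d[1],d[0])), np.linalg.norm(d))
```

```text
0.082 slot yaw -23.108309 offset of head centre from line mm -0.2845564117366634
0.0855 slot yaw -23.106258 offset of head centre from line mm -0.2649880804779587
[0.55250729 0.12388956 0.36323669]
81 315.9382716049383 119.1604938271605 [0.54700954 0.12836703]
-21.117782738871117 0.019520501378903814
```

```bash
python3 -m crank '[[[0,0,0,0,0,0,-0.1],[0,0,0,0,0,0,-0.24],[0,0,0,0,0,0,-0.38],[0,0,0,0,0,0,-0.52],[0,0,0,0,0,0,-0.66],[0,0,0,0,0,0,-0.8],[0,0,0,0,0,0,-0.94],[0,0,0,0,0,0,-1.08],[0,0,0,0,0,0,-1.22],[0,0,0,0,0,0,-1.36],[0,0,0,0,0,0,-1.5],[0,0,0,0,0,0,-1.57],[0,0,0,0,0,0,-1.57]]]'
python3 - <<'E'
from h import *
print(manip.state()['joint_positions']); rows_for([0.5704,0.1182,0.195],np.radians(157.5))
E
```

```text
clock: 7.45
eef_pos: [0.4891, 0.1532, 0.1954]
ee_rot: [-3.141, 0.0, 1.133]
wrist_force: [-0.1, 0.2, -1.2]
finger_gap: 0.0147
[ 0.42160422  0.37394233 -0.94386467  1.89080431  0.34723133  1.05207838
 -1.1038396 ]
shift [ 2.9 88.5  0.4] turn [-1.000e-03 -0.000e+00 -1.616e+00]
```

```bash
python3 -m crank '[[[0,0,3,0,0,0,-0.08],[0,1,12,0,0,0,-0.22],[0,1,20,0,0,0,-0.36],[0,1,28,0,0,0,-0.5],[0,2,36,0,0,0,-0.64],[0,2,44,0,0,0,-0.78],[0,2,52,0,0,0,-0.92],[0,2,60,0,0,0,-1.06],[0,3,68,0,0,0,-1.2],[0,3,76,0,0,0,-1.34],[0,3,83,0,0,0,-1.48],[0,3,87,0.4,0,0,-1.58],[0,2.9,88.5,0.4,0,0,-1.616],[0,2.9,88.5,0.4,0,0,-1.616],[0,2.9,88.5,0.4,0,0,-1.616]]]'
cat > meas.py <<'E'
from h import *
def meas(s,c0=(.5288,.1354)):
    im=s['image']; hsv=cv2.cvtColor(im,cv2.COLOR_RGB2HSV); C=cloud(s);z=C[...,2]
    near=np.hypot(C[...,0]-c0[0],C[...,1]-c0[1])<0.03
    H,S=hsv[...,0].astype(int),hsv[...,1].astype(int)
    b=near&(S>100)&(H>13)&(z>.0855)&(z<.094); v,u=np.nonzero(b)
    Pb=onz(s,np.c_[u,v],.089); c,r=cv2.minEnclosingCircle(Pb[:,:2].astype(np.float32))
    print('head',np.round(c,4),r,'mean',Pb.mean(0).round(4),'mid',((Pb.min(0)+Pb.max(0))/2).round(4))
    lo=near&(S>130)&(H<=11)&(z<.086); v,u=np.nonzero(lo)
    if len(u):
        P=onz(s,np.c_[u,v],.08).mean(0)[:2]; d=P-np.array(c); print('nose',len(u),P,np.degrees(np.arctan2(d[1],d[0])),np.linalg.norm(d))
    p=proj(s,[[*c,.089]])[0]; print('px',p); return p
if __name__=='__main__':
    import sys
    st=manip.state(); print(st['eef_pos'],st['ee_rot'],st['joint_positions'][[5,6]])
    s=snap('wrist'); save(sys.argv[1],s['image']); p=meas(s); u,v=p.astype(int)
    save(sys.argv[1]+'z',cv2.resize(s['image'][max(v-50,0):v+50,u-50:u+50],None,fx=6,fy=6,interpolation=cv2.INTER_CUBIC))
E
python3 meas.py w6
```

```text
clock: 8.95
eef_pos: [0.5703, 0.119, 0.1952]
ee_rot: [-3.141, -0.0, 2.747]
wrist_force: [0.2, -0.2, -1.5]
finger_gap: 0.0145
[0.57031075 0.11902833 0.19515961] [-3.14132702e+00 -3.83722439e-04  2.74673536e+00] [1.240843   0.37778149]
head [0.5285 0.1361] 0.015099204145371914 mean [0.5283 0.1361 0.089 ] mid [0.5286 0.136  0.089 ]
nose 34 [0.54667232 0.12882591] -21.828049773165684 0.019612466473467982
px [318.11570919 142.11065414]
```

View pics/w6.png

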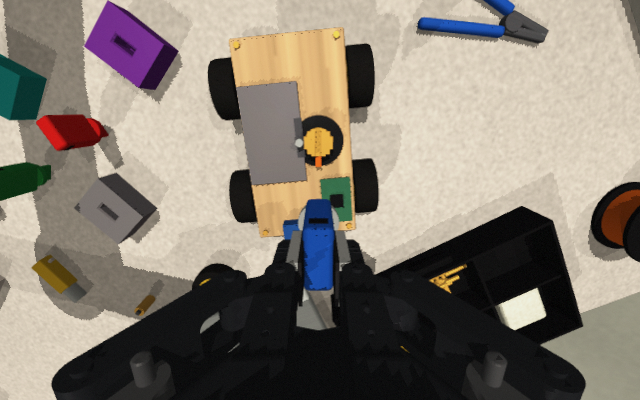

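View pics/w6z.png

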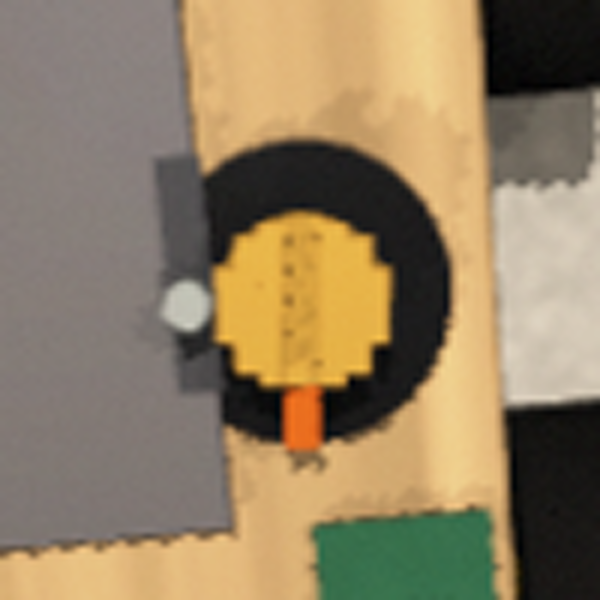

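Run:
```python
from h import *
s=load('wrist'); hsv=cv2.cvtColor(s['image'],cv2.COLOR_RGB2HSV); C=cloud(s)
m=cv2.inRange(hsv,(100,120,40),(125,255,255)); m[:195]=0; m[300:]=0; m[:,:296]=0; m[:,340:]=0
st=manip.state(); R=Ro.from_euler('xyz',st['ee_rot']); 
for v in range(200,295,8):
    u=np.nonzero(m[v])[0]
    if len(u)==0: continue
    P=R.inv().apply(C[v,u]-st['eef_pos'])*1000
    print(v,u.min(),u.max(),np.median(P,0).round(1),'yrange',P[:,1].min().round(1),P[:,1].max().round(1))
for n in ((.5286,.1357,.0885),): print(R.inv().apply(np.array(n)-st['eef_pos'])*1000)
```

```text
200 309 328 [19.  -0.2  2.6] yrange -6.4 5.9
208 306 330 [ 18.9  -0.5 -12.9] yrange -7.8 6.6
216 305 331 [ 19.   -0.5 -26.2] yrange -7.8 6.6
224 296 332 [ 18.9  -1.  -37.2] yrange -24.4 6.6
232 302 334 [ 16.9  -0.5 -42.7] yrange -9.0 7.4
240 303 333 [ 12.9  -0.5 -43.1] yrange -8.0 6.8
248 304 333 [  8.7  -0.3 -43.4] yrange -7.5 6.9
256 304 333 [  4.2  -0.3 -43.3] yrange -7.6 7.0
264 304 332 [ -0.3  -0.5 -43.4] yrange -7.6 6.5
272 304 332 [ -4.7  -0.6 -43.6] yrange -7.6 6.6
280 304 332 [ -9.5  -0.6 -43.4] yrange -7.6 6.7
288 306 330 [-14.3  -0.6 -43.4] yrange -6.8 5.7
[ 44.80136925  -0.72112158 106.77912092]
```

```bash
python3 -m crank '[[[0,10,0,0,0,0,0],[0,25,0,5,0,0,0],[0,38,-0.2,20,0,0,0],[0,44.5,-0.2,40,0,0,0],[0,44.5,-0.2,58,0,0,0],[0,44.5,-0.2,66,0,0,0],[0,44.5,-0.2,68,0,0,0],[0,44.5,-0.2,68,0,0,0],[0,44.5,-0.2,68,0,0,0]]]'
python3 - <<'E'
from h import *
st=manip.state(); print(st['eef_pos'],st['ee_rot'],st['wrist_force'],st['wrist_torque'])
R=Ro.from_euler('xyz',st['ee_rot']); print(R.inv().apply(np.array([.5286,.1357,.0885])-st['eef_pos'])*1000)
s=snap('wrist'); save('w7',s['image'])
s=snap('scene'); save('s7',cv2.resize(s['image'][140:240,290:420],None,fx=6,fy=6,interpolation=cv2.INTER_CUBIC))
E
```

```text
clock: 9.9
eef_pos: [0.5299, 0.1367, 0.1281]
ee_rot: [3.141, 0.001, 2.749]
wrist_force: [0.2, -0.2, -0.7]
finger_gap: 0.0144
[0.52986749 0.1367099  0.12805908] [3.14060470e+00 6.58414757e-04 2.74935789e+00] [ 0.17550233 -0.22221009 -0.73780141] [0.01386861 0.04288473 0.0225533 ]
[ 0.81124393 -1.45679382 39.5571373 ]
```

View pics/w7.png

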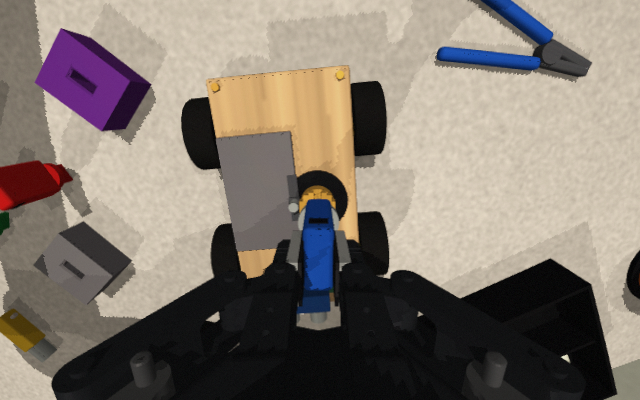

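View pics/s7.png

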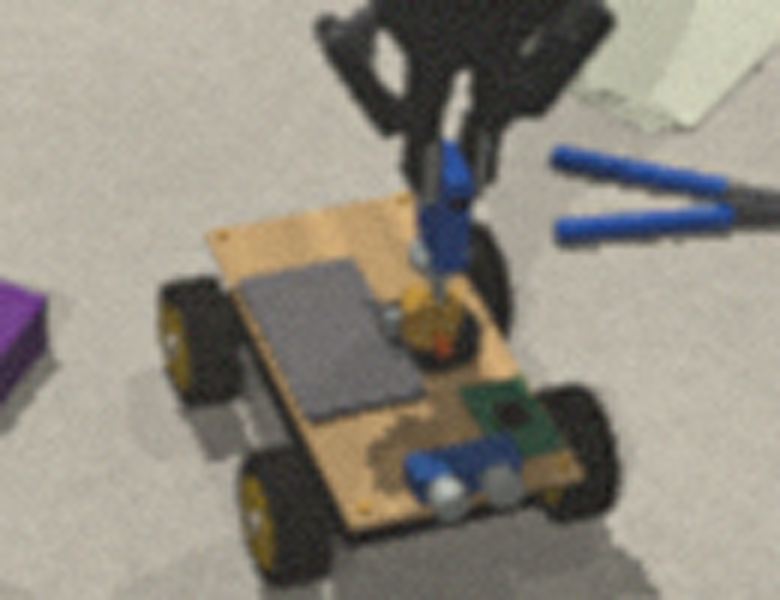

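```bash
python3 -m crank '[[[0,0,0,0,0,0,0],[0,0,0,0,0,0,0],[0,0,0,0,0,0,0]]]'
python3 - <<'E'
from h import *
st=manip.state()
R=Ro.from_euler('xyz',st['ee_rot']); print(R.inv().apply(np.array([.5286,.1357,.0885])-st['eef_pos'])*1000)
s=snap('wrist'); im=s['image']; hsv=cv2.cvtColor(im,cv2.COLOR_RGB2HSV); C=cloud(s); z=C[...,2]
near=np.hypot(C[...,0]-.5286,C[...,1]-.1357)<.03
# brass head visible part + black ring (deck-level) symmetric edges
H,S=hsv[...,0].astype(int),hsv[...,1].astype(int)
for v in range(186,212,2):
    b=near[v]&(S[v]>100)&(H[v]>13)&(H[v]<35)&(z[v]>.083)&(z[v]<.096); u=np.nonzero(b)[0]
    d=im[v].astype(int).sum(1)<150; d[:295]=0; d[355:]=0; ud=np.nonzero(d)[0]
    bl=np.nonzero((H[v]>100)&(H[v]<125)&(S[v]>120)&(np.arange(640)>296)&(np.arange(640)<345))[0]
    print(v,(u.min(),u.max()) if len(u) else None,(ud.min(),ud.max()) if len(ud) else None,(bl.min(),bl.max()) if len(bl) else None)
save('w8z',cv2.resize(im[165:265,268:368],None,fx=6,fy=6,interpolation=cv2.INTER_CUBIC))
E
```

```text
clock: 10.3
eef_pos: [0.5293, 0.1364, 0.1276]
ee_rot: [3.142, 0.0, 2.75]
wrist_force: [-0.8, 0.6, -1.4]
finger_gap: 0.0146
[ 0.3772434  -0.87648346 39.07757217]
186 None (np.int64(298), np.int64(343)) None
188 None (np.int64(299), np.int64(344)) None
190 (np.int64(321), np.int64(321)) (np.int64(299), np.int64(345)) None
192 (np.int64(310), np.int64(327)) (np.int64(299), np.int64(346)) None
194 (np.int64(305), np.int64(332)) (np.int64(298), np.int64(346)) None
196 (np.int64(304), np.int64(332)) (np.int64(299), np.int64(347)) None
198 (np.int64(304), np.int64(332)) (np.int64(299), np.int64(347)) None
200 (np.int64(301), np.int64(335)) (np.int64(311), np.int64(347)) (np.int64(309), np.int64(327))
202 (np.int64(300), np.int64(336)) (np.int64(308), np.int64(347)) (np.int64(308), np.int64(329))
204 (np.int64(301), np.int64(336)) (np.int64(307), np.int64(347)) (np.int64(307), np.int64(329))
206 (np.int64(301), np.int64(336)) (np.int64(306), np.int64(347)) (np.int64(306), np.int64(330))
208 (np.int64(301), np.int64(335)) (np.int64(306), np.int64(346)) (np.int64(306), np.int64(330))
210 (np.int64(301), np.int64(301)) (np.int64(306), np.int64(346)) (np.int64(306), np.int64(330))
```

View pics/w8z.png

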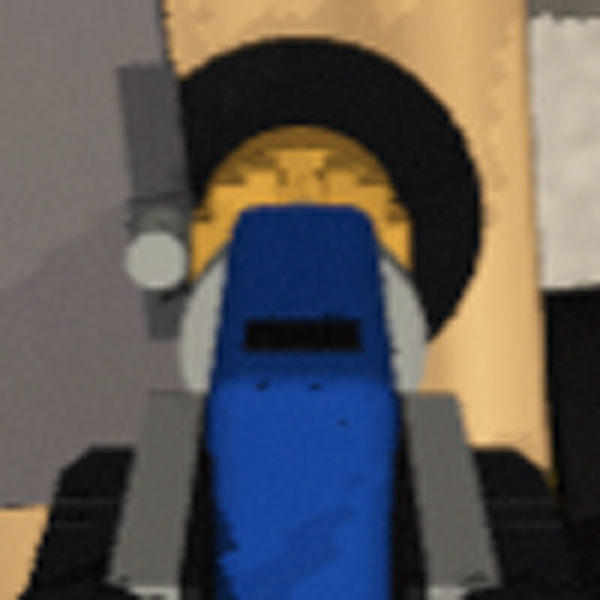

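The wrist view shows the lock head centre at column 318.4 and the key's bottom at 318.2, so they are aligned. I'll descend and watch the force.

```bash
python3 -m crank '[[[0,0,-0.2,3,0,0,0],[0,0,-0.2,5,0,0,0],[0,0,-0.2,7,0,0,0],[0,0,-0.2,8,0,0,0],[0,0,-0.2,9,0,0,0],[0,0,-0.2,9,0,0,0]]]'
```

```text
clock: 10.95
eef_pos: [0.529, 0.1362, 0.1183]
ee_rot: [-3.142, -0.0, 2.75]
wrist_force: [0.5, 0.7, -1.3]
finger_gap: 0.0147
```

No contact with the head's top, so the blade is in the slot. Continuing to just above the floor.

```bash
python3 -m crank '[[[0,0,0,1,0,0,0],[0,0,0,2,0,0,0],[0,0,0,2.7,0,0,0],[0,0,0,3,0,0,0],[0,0,0,3,0,0,0]]]'
python3 - <<'E'
from h import *
st=manip.state(); print(st['eef_pos'],st['wrist_force'],st['wrist_torque'],st['joint_positions'])
s=snap('scene'); save('s9',cv2.resize(s['image'][140:240,290:420],None,fx=6,fy=6,interpolation=cv2.INTER_CUBIC))
E
```

```text
clock: 11.45
eef_pos: [0.5291, 0.1362, 0.1154]
ee_rot: [-3.142, 0.0, 2.75]
wrist_force: [-0.2, -0.0, -0.8]
finger_gap: 0.0148
[0.52910059 0.1362081  0.11539925] [-0.17346946 -0.03557664 -0.76235027] [-0.00101956 -0.00195345 -0.01881168] [ 0.55295929  0.71259656 -1.17011347  1.8774164   0.75144319  1.07980642
  0.25661273]
```

View pics/s9.png

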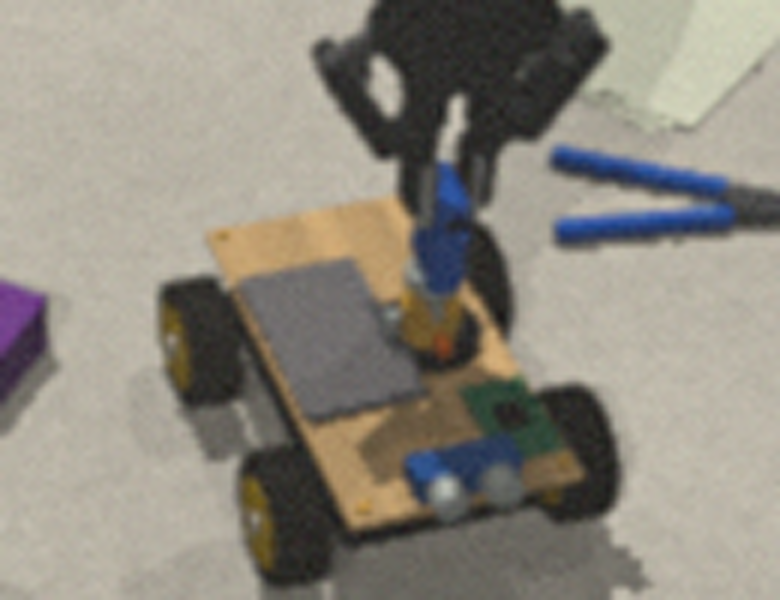

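The blade is seated about 6 mm deep in the slot with no side force. I'll turn it clockwise in steps.

```bash
cat > st.py <<'E'
from h import *
st=manip.state(); print('yaw',np.degrees(st['ee_rot'][2]).round(2),'rp',st['ee_rot'][:2].round(3),st['eef_pos'].round(4),'F',st['wrist_force'].round(2),'T',st['wrist_torque'].round(3),'q7',st['joint_positions'][6].round(3))
E
python3 -m crank '[[[0,0,0,0,0,0,0.05],[0,0,0,0,0,0,0.12],[0,0,0,0,0,0,0.2],[0,0,0,0,0,0,0.25],[0,0,0,0,0,0,0.25]]]'; python3 st.py
python3 -m crank '[[[0,0,0,0,0,0,0.08],[0,0,0,0,0,0,0.16],[0,0,0,0,0,0,0.24],[0,0,0,0,0,0,0.32],[0,0,0,0,0,0,0.4],[0,0,0,0,0,0,0.4]]]'; python3 st.py
```

```text
clock: 12.0
eef_pos: [0.5289, 0.1362, 0.1154]
ee_rot: [-3.141, 0.0, 2.5]
wrist_force: [-0.6, 0.2, -1.5]
finger_gap: 0.0145
yaw 143.23 rp [-3.141  0.   ] [0.5289 0.1362 0.1154] F [-0.62  0.23 -1.53] T [0.013 0.019 0.042] q7 0.04
clock: 12.6
eef_pos: [0.5292, 0.1365, 0.1154]
ee_rot: [3.141, 0.0, 2.101]
wrist_force: [-0.2, 1.5, -2.4]
finger_gap: 0.015
yaw 120.37 rp [3.141 0.   ] [0.5292 0.1365 0.1154] F [-0.23  1.48 -2.38] T [ 0.233 -0.165  0.049] q7 -0.303
```

```bash
python3 -m crank '[[[0,0,0,0,0,0,0.07],[0,0,0,0,0,0,0.14],[0,0,0,0,0,0,0.21],[0,0,0,0,0,0,0.28],[0,0,0,0,0,0,0.28]]]'; python3 st.py
python3 - <<'E'
from h import *
s=snap('wrist'); save('w10z',cv2.resize(s['image'][165:265,248:368],None,fx=6,fy=6,interpolation=cv2.INTER_CUBIC))
s=snap('scene'); save('s10',cv2.resize(s['image'][150:220,310:400],None,fx=8,fy=8,interpolation=cv2.INTER_CUBIC))
E
```

```text
clock: 13.1
eef_pos: [0.5294, 0.1366, 0.1155]
ee_rot: [3.141, -0.0, 1.822]
wrist_force: [1.6, 1.4, -3.2]
finger_gap: 0.0147
yaw 104.41 rp [ 3.141 -0.   ] [0.5294 0.1366 0.1155] F [ 1.63  1.41 -3.2 ] T [ 0.336 -0.266  0.073] q7 -0.543
```

View pics/w10z.png

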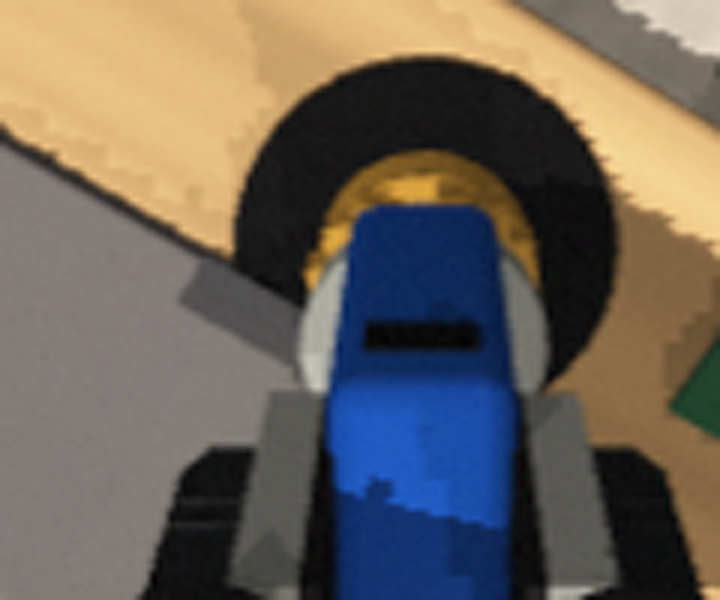

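View pics/s10.png

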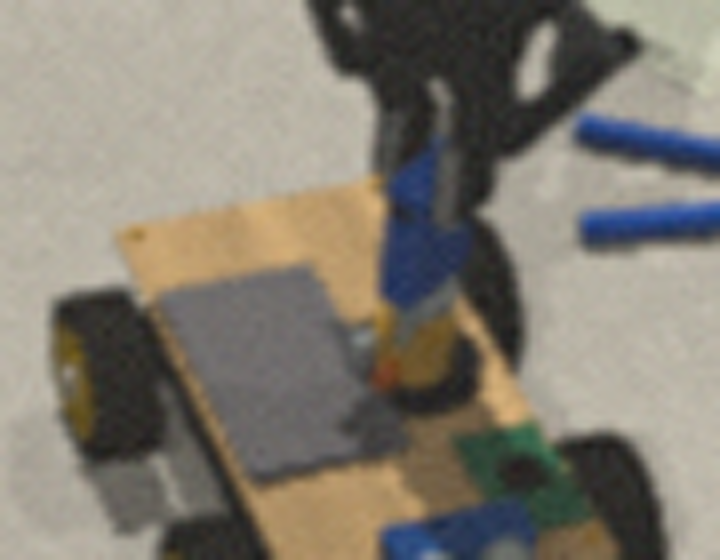

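The scene view shows the orange nose (385,372 in the crop) nearly at the post (360,340). I'll take small steps now.

```bash
for i in 1 2; do :; done
python3 -m crank '[[[0,0,0,0,0,0,0.03],[0,0,0,0,0,0,0.06],[0,0,0,0,0,0,0.06]]]'>/dev/null; python3 st.py
python3 -m crank '[[[0,0,0,0,0,0,0.03],[0,0,0,0,0,0,0.05],[0,0,0,0,0,0,0.05]]]'>/dev/null; python3 st.py
```

```text
yaw 100.79 rp [ 3.141 -0.   ] [0.5293 0.1365 0.1155] F [ 1.91  2.6  -3.47] T [ 0.58  -0.526  0.066] q7 -0.597
yaw 97.93 rp [ 3.141 -0.   ] [0.5293 0.1365 0.1155] F [ 3.02  2.81 -3.31] T [ 0.69  -0.734  0.089] q7 -0.64
```

```bash
python3 -m crank '[[[0,0.3,0.4,0,0,0,0],[0,0.3,0.4,0,0,0,0.03],[0,0.3,0.4,0,0,0,0.03]]]'>/dev/null; python3 st.py
python3 -m crank '[[[0,0,0,0,0,0,0.03],[0,0,0,0,0,0,0.03]]]'>/dev/null; python3 st.py
```

```text
yaw 96.17 rp [3.142 0.   ] [0.5294 0.1366 0.1155] F [ 1.94  1.47 -1.78] T [ 0.596 -0.559  0.097] q7 -0.667
yaw 94.45 rp [3.141 0.   ] [0.5295 0.1366 0.1155] F [ 1.61  1.63 -2.23] T [ 0.58  -0.522  0.095] q7 -0.693
```

```bash
python3 -m crank '[[[0,0.2,0.3,0,0,0,0.03],[0,0.2,0.3,0,0,0,0.04],[0,0.2,0.3,0,0,0,0.04]]]'>/dev/null; python3 st.py
python3 -m crank '[[[0,0,0,0,0,0,0.03],[0,0,0,0,0,0,0.04],[0,0,0,0,0,0,0.04]]]'>/dev/null; python3 st.py
```

```text
yaw 92.21 rp [-3.141  0.   ] [0.5296 0.1367 0.1154] F [ 0.27  1.24 -1.01] T [ 0.325 -0.254  0.07 ] q7 -0.727
yaw 89.92 rp [-3.142  0.   ] [0.5296 0.1367 0.1154] F [0.93 1.22 0.13] T [ 0.364 -0.241  0.056] q7 -0.761
```

```bash
python3 -m crank '[[[0,0,0,0,0,0,0.03],[0,0,0,0,0,0,0.04],[0,0,0,0,0,0,0.04]]]'>/dev/null; python3 st.py
python3 -m crank '[[[0,0,0,0,0,0,0.03],[0,0,0,0,0,0,0.04],[0,0,0,0,0,0,0.04]]]'>/dev/null; python3 st.py
python3 - <<'E'
from h import *
s=snap('scene'); save('s11',cv2.resize(s['image'][150:220,310:400],None,fx=8,fy=8,interpolation=cv2.INTER_CUBIC))
E
```

```text
yaw 87.62 rp [-3.142  0.   ] [0.5297 0.1367 0.1154] F [ 0.4   1.89 -1.33] T [ 0.282 -0.231  0.086] q7 -0.796
yaw 85.33 rp [3.142 0.   ] [0.5298 0.1367 0.1154] F [ 1.27 -0.07 -0.83] T [ 0.287 -0.254  0.078] q7 -0.83
```

View pics/s11.png

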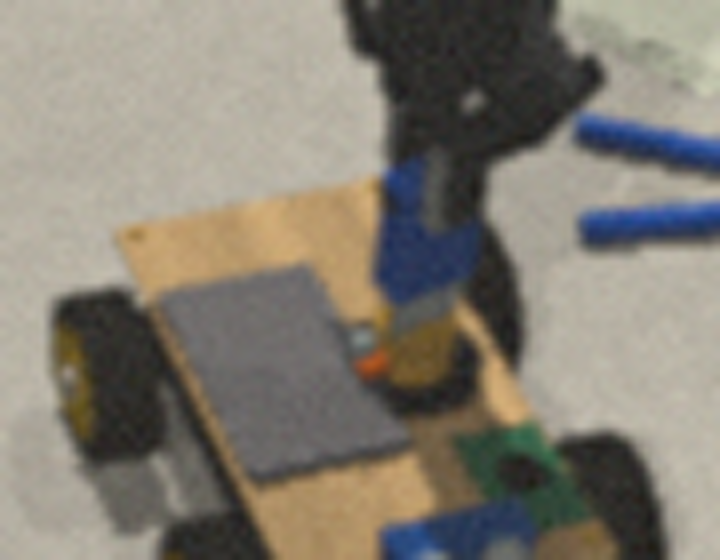

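The nose (372,365 in the crop) is now right beside the post (362,340). I'll keep taking small steps and read the torque at each one.

```bash
python3 -m crank '[[[0,0,0,0,0,0,0.03],[0,0,0,0,0,0,0.03],[0,0,0,0,0,0,0.03]]]'>/dev/null; python3 st.py
python3 -m crank '[[[0,0,0,0,0,0,0.03],[0,0,0,0,0,0,0.03],[0,0,0,0,0,0,0.03]]]'>/dev/null; python3 st.py
```

```text
yaw 83.64 rp [3.141 0.   ] [0.5298 0.1367 0.1154] F [ 0.01  2.1  -0.35] T [ 0.248 -0.292  0.057] q7 -0.856
yaw 81.92 rp [3.141 0.   ] [0.5298 0.1368 0.1154] F [ 1.29  1.39 -1.25] T [ 0.228 -0.295  0.096] q7 -0.882
```

```bash
python3 -m crank '[[[0,0,0,0,0,0,0.02],[0,0,0,0,0,0,0.02],[0,0,0,0,0,0,0.02]]]'>/dev/null; python3 st.py
```

```text
yaw 80.78 rp [3.141 0.   ] [0.5298 0.1368 0.1154] F [ 1.44 -0.34 -0.57] T [ 0.249 -0.364  0.094] q7 -0.899
```

```bash
python3 -m crank '[[[0,0,0,0,0,0,0.02],[0,0,0,0,0,0,0.02]]]'>/dev/null; python3 st.py
python3 -m crank '[[[0,0,0,0,0,0,0.02],[0,0,0,0,0,0,0.02]]]'>/dev/null; python3 st.py
```

```text
yaw 79.58 rp [ 3.141 -0.   ] [0.5298 0.1368 0.1155] F [ 0.33  0.24 -1.61] T [ 0.227 -0.4    0.103] q7 -0.917
yaw 78.43 rp [ 3.141 -0.   ] [0.5298 0.1367 0.1154] F [ 1.47  0.55 -1.54] T [ 0.282 -0.435  0.159] q7 -0.935
```

```bash
python3 -m crank '[[[0,0,0,0,0,0,0.02],[0,0,0,0,0,0,0.02]]]'>/dev/null; python3 st.py
python3 -m crank '[[[0,0,0,0,0,0,0.02],[0,0,0,0,0,0,0.02]]]'>/dev/null; python3 st.py
```

```text
yaw 77.29 rp [ 3.141 -0.   ] [0.5298 0.1368 0.1154] F [ 1.9   0.99 -1.15] T [ 0.281 -0.49   0.092] q7 -0.952
yaw 76.15 rp [ 3.141 -0.   ] [0.5298 0.1368 0.1154] F [ 1.54  0.42 -1.34] T [ 0.24  -0.552  0.097] q7 -0.969
```

```bash
python3 -m crank '[[[0,0,0,0,0,0,0.02],[0,0,0,0,0,0,0.02]]]'>/dev/null; python3 st.py
python3 -m crank '[[[0,0,0,0,0,0,0],[0,0,0,0,0,0,0]]]'>/dev/null; python3 st.py
python3 - <<'E'
from h import *
s=snap('scene'); save('s12',cv2.resize(s['image'][150:220,310:400],None,fx=8,fy=8,interpolation=cv2.INTER_CUBIC))
s=snap('top'); save('t12',cv2.resize(s['image'][165:225,225:300],None,fx=8,fy=8,interpolation=cv2.INTER_CUBIC))
E
```

```text
yaw 74.99 rp [ 3.141 -0.   ] [0.5299 0.1368 0.1154] F [ 1.75  0.27 -0.93] T [ 0.204 -0.59   0.085] q7 -0.987
yaw 75.05 rp [ 3.141 -0.   ] [0.5298 0.1368 0.1154] F [ 1.79  0.28 -1.27] T [ 0.174 -0.608  0.114] q7 -0.986
```

View pics/s12.png

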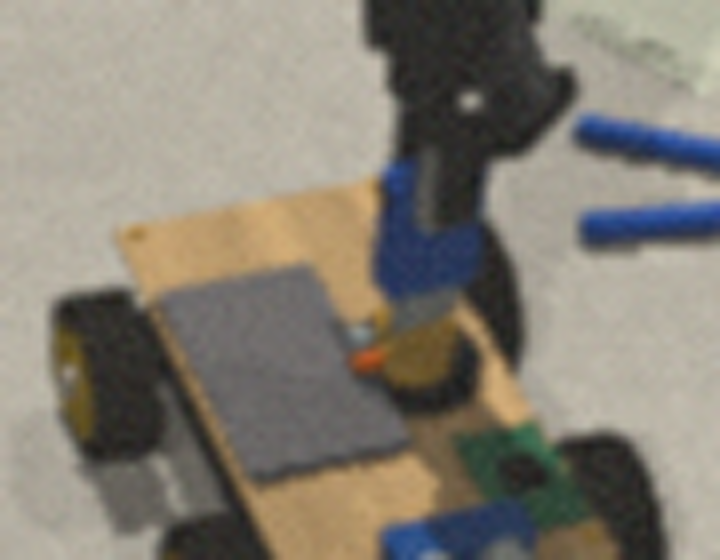

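```bash
python3 -m crank '[[[0,0,0,0,0,0,0.015],[0,0,0,0,0,0,0.015]]]'>/dev/null; python3 st.py
python3 -m crank '[[[0,0,0,0,0,0,0.015],[0,0,0,0,0,0,0.015]]]'>/dev/null; python3 st.py
```

```text
yaw 74.15 rp [ 3.141 -0.   ] [0.5298 0.1368 0.1154] F [ 1.95  0.9  -2.24] T [ 0.159 -0.652  0.125] q7 -0.999
yaw 73.3 rp [ 3.141 -0.   ] [0.5298 0.1368 0.1154] F [ 2.13  1.56 -1.91] T [ 0.212 -0.649  0.202] q7 -1.012
```

```bash
python3 -m crank '[[[0,0,0,0,0,0,0.015],[0,0,0,0,0,0,0.015]]]'>/dev/null; python3 st.py
python3 -m crank '[[[0,0,0,0,0,0,0.015],[0,0,0,0,0,0,0.015]]]'>/dev/null; python3 st.py
```

```text
yaw 72.43 rp [ 3.141 -0.   ] [0.5298 0.1368 0.1154] F [ 3.22  0.54 -2.28] T [ 0.21  -0.778  0.205] q7 -1.025
yaw 71.58 rp [ 3.141 -0.   ] [0.5298 0.1368 0.1154] F [ 2.15 -0.35 -3.  ] T [ 0.145 -0.831  0.212] q7 -1.038
```

```bash
python3 -m crank '[[[0,0,0.3,0,0,0,0.015],[0,0,0.3,0,0,0,0.015]]]'>/dev/null; python3 st.py
python3 -m crank '[[[0,0,0,0,0,0,0],[0,0,0,0,0,0,0]]]'>/dev/null; python3 st.py
```

```text
yaw 70.72 rp [-3.141  0.   ] [0.5299 0.1368 0.1154] F [ 1.77  0.39 -0.85] T [ 0.144 -0.613  0.242] q7 -1.051
yaw 70.76 rp [-3.141  0.   ] [0.5299 0.1368 0.1154] F [ 2.36  1.16 -2.01] T [ 0.241 -0.574  0.28 ] q7 -1.05
```

```bash
python3 -m crank '[[[0,0,0,0,0,0,0.015],[0,0,0,0,0,0,0.015]]]'>/dev/null; python3 st.py
```

```text
yaw 69.86 rp [-3.141  0.   ] [0.5299 0.1368 0.1154] F [ 1.86  0.5  -1.67] T [ 0.259 -0.473  0.301] q7 -1.064
```

```bash
python3 -m crank '[[[0,0,0,0,0,0,0.01],[0,0,0,0,0,0,0.01],[0,0,0,0,0,0,0.01]]]'; python3 st.py
python3 - <<'E'
from h import *
s=snap('scene'); save('s13',cv2.resize(s['image'][150:220,310:400],None,fx=8,fy=8,interpolation=cv2.INTER_CUBIC))
s=snap('wrist'); save('w13',s['image'])
E
```

```text
clock: 19.45
eef_pos: [0.5299, 0.1368, 0.1154]
ee_rot: [-3.142, 0.0, 1.21]
wrist_force: [2.0, 0.8, -0.7]
finger_gap: 0.0143
yaw 69.32 rp [-3.142  0.   ] [0.5299 0.1368 0.1154] F [ 2.05  0.84 -0.66] T [ 0.217 -0.437  0.348] q7 -1.072
```

View pics/s13.png

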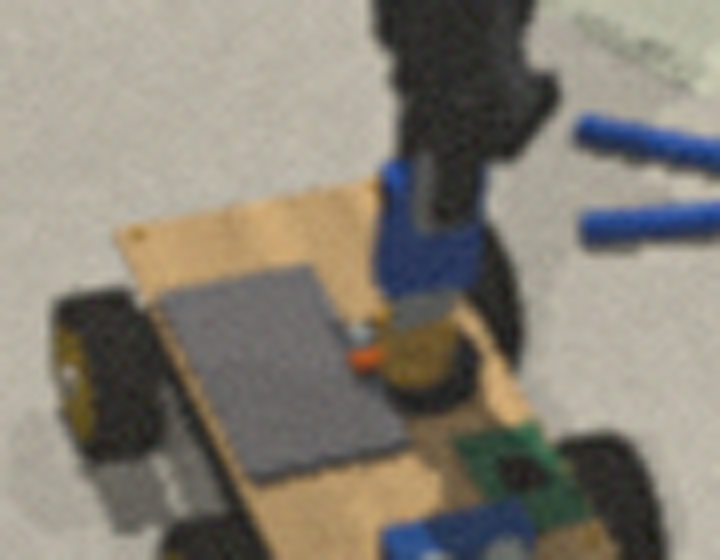

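View pics/w13.png

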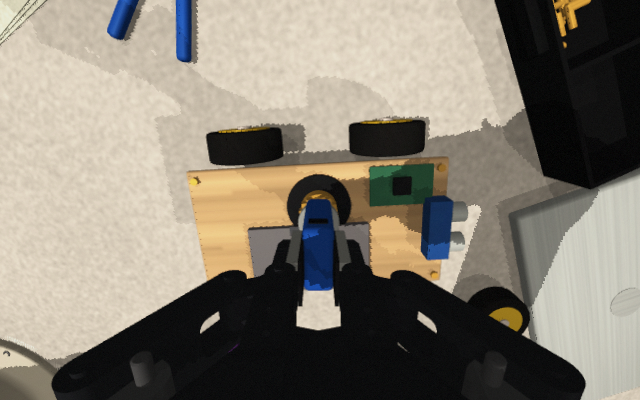

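The torque has climbed steeply to 0.35 N m, about 14 N on the post after friction, against about 0.15 N m at most for the spring. That means it's seated. I'll relax the torque within the slot's play and then withdraw.

```bash
python3 -m crank '[[[0,0,0,0,0,0,-0.03],[0,0,0,0,0,0,-0.06],[0,0,0,0,0,0,-0.06]]]'; python3 st.py
python3 -m crank '[[[0,0,0,0,0,0,-0.03],[0,0,0,0,0,0,-0.05],[0,0,0,0,0,0,-0.05]]]'; python3 st.py
```

```text
clock: 19.85
eef_pos: [0.53, 0.1367, 0.1154]
ee_rot: [-3.141, -0.0, 1.271]
wrist_force: [0.7, 1.3, -0.4]
finger_gap: 0.0146
yaw 72.82 rp [-3.141 -0.   ] [0.53   0.1367 0.1154] F [ 0.71  1.32 -0.38] T [ 0.313 -0.371  0.164] q7 -1.019
clock: 20.15
eef_pos: [0.5299, 0.1366, 0.1154]
ee_rot: [-3.141, -0.0, 1.32]
wrist_force: [0.9, 1.4, -1.2]
finger_gap: 0.0145
yaw 75.66 rp [-3.141 -0.   ] [0.5299 0.1366 0.1154] F [ 0.91  1.4  -1.17] T [ 0.29  -0.274  0.029] q7 -0.976
```

```bash
python3 -m crank '[[[0,0.2,0.2,0,0,0,-0.03],[0,0.2,0.2,0,0,0,-0.05],[0,0.2,0.2,0,0,0,-0.05]]]'; python3 st.py
python3 -m crank '[[[0,0,0,-1,0,0,0],[0,0,0,-3,0,0,0],[0,0,0,-6,0,0,0],[0,0,0,-10,0,0,0],[0,0,0,-18,0,0,0],[0,0,0,-35,0,0,0],[0,0,0,-60,0,0,0],[0,0,0,-80,0,0,0],[0,0,0,-80,0,0,0]]]'; python3 st.py
```

```text
clock: 20.45
eef_pos: [0.5298, 0.1364, 0.1151]
ee_rot: [-3.141, 0.001, 1.37]
wrist_force: [-0.2, -0.0, -1.0]
finger_gap: 0.0147
yaw 78.52 rp [-3.141e+00  1.000e-03] [0.5298 0.1364 0.1151] F [-0.2  -0.03 -1.03] T [-0.09  -0.005 -0.01 ] q7 -0.933
clock: 21.35
eef_pos: [0.5325, 0.1381, 0.1995]
ee_rot: [3.136, -0.002, 1.37]
wrist_force: [0.3, -0.0, -1.5]
finger_gap: 0.0148
yaw 78.5 rp [ 3.136e+00 -2.000e-03] [0.5325 0.1381 0.1995] F [ 0.34 -0.01 -1.54] T [ 0.064 -0.057  0.013] q7 -0.852
```

```bash
python3 -m crank '[[[0,-15,0,0,0,0,0],[0,-35,0,0,0,0,0],[0,-47,0,0,0,0,0],[0,-47,0,0,0,0,0],[0,-47,0,0,0,0,0]]]'; python3 meas.py w14
```

```text
clock: 21.85
eef_pos: [0.521, 0.091, 0.1955]
ee_rot: [3.141, -0.001, 1.369]
wrist_force: [0.2, 0.0, -1.1]
finger_gap: 0.0147
[0.52095892 0.09104231 0.19551001] [ 3.14140733e+00 -5.35559398e-04  1.36918426e+00] [ 1.07082173 -0.76054922]
head [0.5291 0.1361] 0.015256148763000965 mean [0.5293 0.1361 0.089 ] mid [0.5293 0.136  0.089 ]
nose 33 [0.52652301 0.11578024] -97.15648828892807 0.020460083874923426
px [318.16614396 140.19226335]
```

View pics/w14z.png

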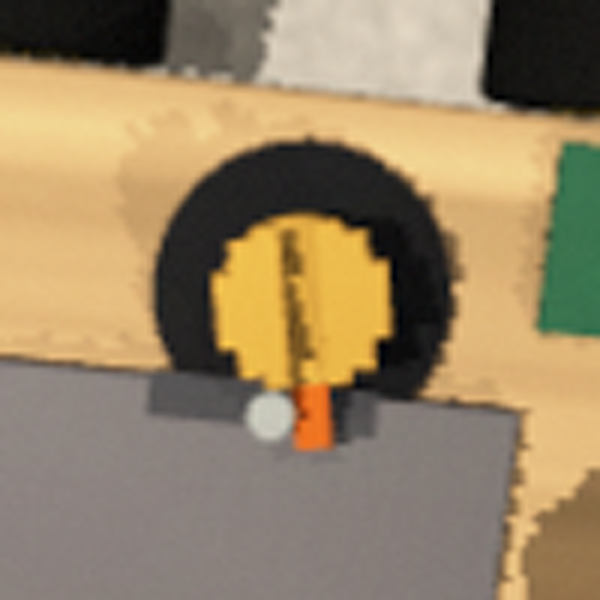

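The orange nose now lies against the post (zoom 270,415). I'll measure how far the post moved by rebuilding w6's camera pose from the recorded TCP pose.

Run:
```python
from h import *
s=load('wrist')
def T(R,t): M=np.eye(4);M[:3,:3]=R;M[:3,3]=t;return M
E1=T(Ro.from_euler('xyz',[3.14140733,-5.35559398e-04,1.36918426]).as_matrix(),[0.52095892,0.09104231,0.19551001])
E6=T(Ro.from_euler('xyz',[-3.14132702,-3.83722439e-04,2.74673536]).as_matrix(),[0.57031075,0.11902833,0.19515961])
C1=T(s['R'],s['t']); X=C1@E1; C6=X@np.linalg.inv(E6)
s6=dict(s); s6['R']=C6[:3,:3]; s6['t']=C6[:3,3]; s6['image']=cv2.imread('pics/w6.png')[:,:,::-1]
def post(s,box):
    im=s['image']; hsv=cv2.cvtColor(np.ascontiguousarray(im),cv2.COLOR_RGB2HSV); m=(hsv[...,1]<45)&(hsv[...,2]>150)
    mm=np.zeros_like(m); u0,u1,v0,v1=box; mm[v0:v1,u0:u1]=1; m&=mm; v,u=np.nonzero(m); print(len(u),u.mean(),v.mean()); return [u.mean(),v.mean()]
p6=post(s6,(293,305,136,150)); p1=post(s,(307,319,153,166))
C=cloud(s); print('post z now',C[int(p1[1]),int(p1[0])])
c=np.array([.5288,.1357]); a=np.radians(-16.2)
for z in (.085,.09,.095):
    for n,ss,p in (('before',s6,p6),('now',s,p1)):
        P=onz(ss,[p],z)[0][:2]-c; print(z,n,'rover x,y rel axis', (1000*np.array([P@[np.cos(a),np.sin(a)],P@[-np.sin(a),np.cos(a)]])).round(2))
```

```text
49 298.53061224489795 142.42857142857142
53 312.45283018867923 159.1320754716981
post z now [0.51919209 0.11862088 0.08425986]
0.085 before rover x,y rel axis [ -0.73 -19.89]
0.085 now rover x,y rel axis [ -3.99 -19.06]
0.09 before rover x,y rel axis [ -1.2  -19.49]
0.09 now rover x,y rel axis [ -3.96 -18.25]
0.095 before rover x,y rel axis [ -1.66 -19.09]
0.095 now rover x,y rel axis [ -3.93 -17.44]
```

The post moved about 3 ± 1 mm against the nominal 2 mm, so the lock is seated. Next I check the key's pose in the grip and work out the return.

Run:
```python
from h import *
s=load('wrist'); hsv=cv2.cvtColor(s['image'],cv2.COLOR_RGB2HSV); C=cloud(s)
m=cv2.inRange(hsv,(100,120,40),(125,255,255)); m[:195]=0; m[300:]=0; m[:,:296]=0; m[:,340:]=0
st=manip.state(); R=Ro.from_euler('xyz',st['ee_rot'])
for v in range(200,295,12):
    u=np.nonzero(m[v])[0]; P=R.inv().apply(C[v,u]-st['eef_pos'])*1000
    print(v,u.min(),u.max(),np.median(P,0).round(1))
rows_for([0.5120,-0.1462,0.18],0.3637)
```

```text
200 309 327 [17.  -1.1  3. ]
212 306 331 [ 17.1  -0.8 -19.7]
224 304 332 [ 17.1  -1.1 -37.5]
236 302 334 [ 13.2  -1.1 -43.2]
248 304 333 [  6.8  -0.8 -43.3]
260 304 332 [  0.1  -1.1 -43.2]
272 304 332 [ -6.7  -1.2 -43.3]
284 304 332 [-13.7  -1.2 -43.4]
shift [-234.9   38.6   15.4] turn [-0.000e+00 -1.000e-03  1.007e+00]
```

```bash
python3 -m crank '[[[0,-12,2,1,0,0,0.06],[0,-32,5,2,0,0,0.14],[0,-57,9,4,0,0,0.25],[0,-82,13,6,0,0,0.36],[0,-107,17,8,0,0,0.47],[0,-132,21,9,0,0,0.58],[0,-157,26,11,0,0,0.69],[0,-182,30,13,0,0,0.79],[0,-205,34,14,0,0,0.88],[0,-222,37,15,0,0,0.95],[0,-232,38,15.4,0,0,0.99],[0,-234.9,38.6,15.4,0,0,1.007],[0,-234.9,38.6,15.4,0,0,1.007],[0,-234.9,38.6,15.4,0,0,1.007],[0,-234.9,38.6,15.4,0,0,1.007]]]'; python3 st.py
python3 - <<'E'
from h import *
s=snap('wrist'); save('w15',s['image']); rows_for([0.5120,-0.1461,0.0487],0.3637)
E
```

```text
clock: 23.4
eef_pos: [0.512, -0.1458, 0.1801]
ee_rot: [-3.141, -0.0, 0.365]
wrist_force: [0.3, 0.1, -0.7]
finger_gap: 0.0144
yaw 20.92 rp [-3.141 -0.   ] [ 0.512  -0.1458  0.1801] F [ 0.25  0.11 -0.66] T [0.    0.017 0.05 ] q7 -1.209
shift [-0.000e+00  1.000e-01  1.314e+02] turn [-0.    -0.     0.001]
```

View pics/w15.png

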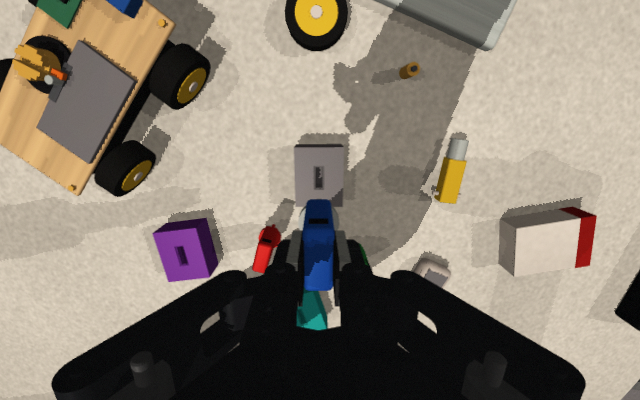

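This view matches w4, taken just after the lift. Lowering into the pocket.

```bash
python3 -m crank '[[[0,0,0.1,20,0,0,0],[0,0,0.1,60,0,0,0],[0,0,0.1,90,0,0,0],[0,0,0.1,104,0,0,0],[0,0,0.1,108,0,0,0],[0,0,0.1,108,0,0,0],[0,0,0.1,108,0,0,0],[0,0,0.1,108,0,0,0]]]'; python3 st.py
python3 - <<'E'
from h import *
rows_for([0.5120,-0.1461,0.0487],0.3637)
E
```

```text
clock: 24.25
eef_pos: [0.5131, -0.1475, 0.0735]
ee_rot: [3.14, -0.002, 0.363]
wrist_force: [0.5, -0.7, -0.3]
finger_gap: 0.0146
yaw 20.78 rp [ 3.14e+00 -2.00e-03] [ 0.5131 -0.1475  0.0735] F [ 0.55 -0.66 -0.27] T [-0.03   0.007 -0.041] q7 -1.315
shift [-0.6 -1.7 24.7] turn [ 0.002 -0.002 -0.001]
```

```bash
python3 -m crank '[[[0,0,0,0,0,0,0],[0,0,0,0,0,0,0],[0,0,0,0,0,0,0]]]' >/dev/null
python3 - <<'E'
from h import *
rows_for([0.5120,-0.1461,0.0487],0.3637)
E
```

```text
shift [ 0.4 -1.2 23.7] turn [ 0.    -0.    -0.001]
```

```bash
python3 -m crank '[[[0,0.3,-0.9,2,0,0,0],[0,0.3,-0.9,6,0,0,0],[0,0.3,-0.9,10,0,0,0],[0,0.3,-0.9,13,0,0,0],[0,0.3,-0.9,13,0,0,0],[0,0.3,-0.9,13,0,0,0]]]' >/dev/null; python3 st.py;python3 - <<'E'
from h import *
rows_for([0.5120,-0.1461,0.0487],0.3637)
E
```

```text
yaw 20.79 rp [-3.141  0.   ] [ 0.5117 -0.1461  0.0588] F [-0.5  -0.07 -1.18] T [-0.013  0.028 -0.02 ] q7 -1.331
shift [ 0.3  0.1 10.1] turn [-0.     0.    -0.001]
```

Tip is about 8 mm inside the pocket with no contact force. I'll go down to the collar.

```bash
python3 -m crank '[[[0,0.2,0,4,0,0,0],[0,0.2,0,8,0,0,0],[0,0.2,0,9.5,0,0,0],[0,0.2,0,9.8,0,0,0],[0,0.2,0,9.8,0,0,0]]]' >/dev/null; python3 st.py
```

```text
yaw 20.79 rp [-3.141  0.   ] [ 0.5119 -0.1461  0.0491] F [-0.36 -0.88 -2.02] T [-0.032 -0.028 -0.019] q7 -1.341
```

```bash
python3 -m crank '[[[0,0,0,0.4,0,0,0],[0,0,0,0.8,0,0,0],[0,0,0,0.8,0,0,0]]]' >/dev/null; python3 st.py
```

```text
yaw 20.79 rp [ 3.141 -0.   ] [ 0.5122 -0.1462  0.0487] F [-1.35 -0.49  0.99] T [0.064 0.176 0.036] q7 -1.342
```

```bash
python3 -m crank '[[[0,0,0,0.5,0,0,0],[0,0,0,0.5,0,0,0],[0,0,0,0.5,0,0,0]]]' >/dev/null; python3 st.py
python3 -m crank '[[[0.1,0,0,0.5,0,0,0],[0.25,0,0,0,0,0,0],[0.4,0,0,0,0,0,0],[0.6,0,0,0,0,0,0],[0.7,0,0,0,0,0,0],[0.7,0,0,0,0,0,0],[0.7,0,0,0,0,0,0]]]' 20; python3 st.py
```

```text
yaw 20.79 rp [ 3.141 -0.   ] [ 0.5122 -0.1462  0.0487] F [-1.78  0.46  8.59] T [ 0.122  0.537 -0.006] q7 -1.343
clock: 26.95
eef_pos: [0.5119, -0.1461, 0.0478]
ee_rot: [-3.141, 0.0, 0.363]
wrist_force: [0.5, 0.2, 0.0]
finger_gap: 0.0595
yaw 20.79 rp [-3.141  0.   ] [ 0.5119 -0.1461  0.0478] F [0.54 0.19 0.04] T [-0.015 -0.012  0.002] q7 -1.343
```

The collar was pressed firmly home at 8.6 N and the key is released. Rising clear and checking.

```bash
python3 -m crank '[[[0.7,0,0,-10,0,0,0],[0.7,0,0,-40,0,0,0],[0.7,0,0,-80,0,0,0],[0.7,0,0,-125,0,0,0],[0.7,-10,0,-165,0,0,0],[0.7,-20,0,-195,0,0,0],[0.7,-20,0,-200,0,0,0],[0.7,-20,0,-200,0,0,0]]]'
python3 - <<'E'
from h import *
s=snap('wrist'); im=s['image']; save('w16',im)
C=cloud(s); hsv=cv2.cvtColor(im,cv2.COLOR_RGB2HSV)
m=cv2.inRange(hsv,(100,120,50),(125,255,255))>0
d=np.hypot(C[...,0]-.511,C[...,1]+.1465)<.04
t=m&d&(C[...,2]>.087); v,u=np.nonzero(t); b=cv2.boxPoints(cv2.minAreaRect(np.c_[u,v].astype(np.float32))); P=onz(s,b,.092); print('key top',P.mean(0),'z',np.median(C[t][:,2]),len(u))
q=P[1]-P[0]; print(np.linalg.norm(q),np.degrees(np.arctan2(q[1],q[0])))
s=snap('scene'); save('s16',cv2.resize(s['image'][150:280,220:420],None,fx=4,fy=4,interpolation=cv2.INTER_CUBIC))
hsv=cv2.cvtColor(s['image'],cv2.COLOR_RGB2HSV); C=cloud(s); m=(cv2.inRange(hsv,(100,120,60),(125,255,255))>0)&(np.hypot(C[...,0]-.511,C[...,1]+.1465)<.05); v,u=np.nonzero(m); print('scene blue',u.mean(),v.mean(),len(u),C[m][:,2].max())
E
```

```text
clock: 27.75
eef_pos: [0.4939, -0.1536, 0.2495]
ee_rot: [3.139, -0.002, 0.362]
wrist_force: [0.3, -0.3, -0.6]
finger_gap: 0.0597
key top [ 0.51182914 -0.14600753  0.092     ] z 0.09197913793587728 384
0.014966150461669839 -69.26330448806455
scene blue 271.8888888888889 232.67251461988303 171 0.0947804685046314
```

View pics/w16.png

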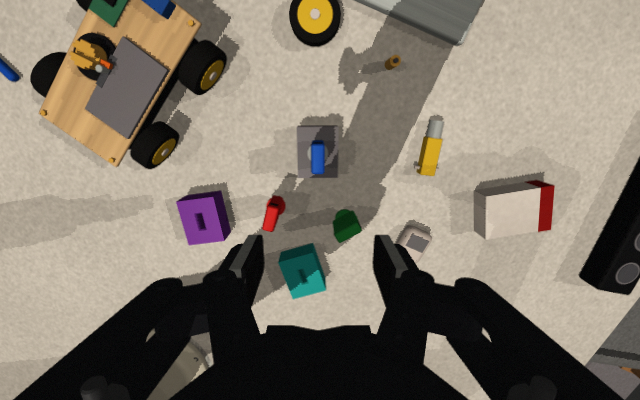

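View pics/s16.png

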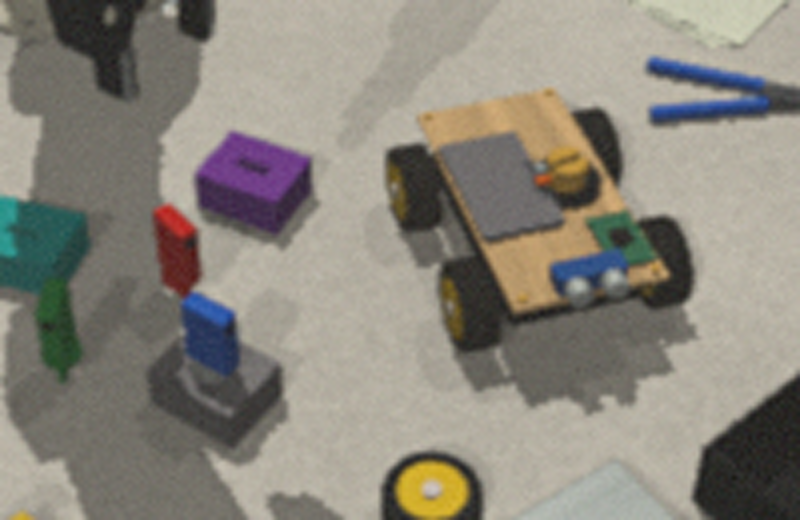

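The key stands home: its top is at 92 mm, it sits within 0.6 mm of where it started, and the scene blob is within 1 px. The nose (540,180 in the crop) is still against the post and nothing else has moved. Handing in.

```bash
python3 -c "
from bench import manip
print(manip.job_done())"
```

```text
the job is handed in; nothing more can be done
None
```

The lock is turned and seated, the key is back upright in its stand, and the job was handed in at about 28 s. I can't see the verdict.

- **Turning the lock:** I turned it clockwise with the key only, by about 75° at the nose. I stopped when the turning torque climbed steeply to 0.35 N m, about 14 N on the post after friction. The post can be adjusted, and its measured position explains why the turn came out short of 90°.
- **Grip change:** The last joint was near its limit when I first lined up on the lock. I turned the held key half a turn before inserting it, then put it back in its original orientation.
- **Lock check:** After I withdrew the key, the orange nose was still against the post. The post measured about 3 ± 1 mm back, rougher than but consistent with the nominal 2 mm push.
- **Key check:** The collar was pressed onto the stand with about 9 N before I let go. The top of the handle is at 92 mm, as it should be at home, within about 0.6 mm of where it started.
- **Other things on the table:** Nothing else appears to have moved in the last pictures. Most of the bystanders were checked by eye only.
- **Readings that disagreed:** The torque stayed near 0.2 N m for about 2° before the final rise, with side forces up to about 4 N from slight misalignment. The measured tool position also drifted by about 1 mm at times.

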